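# Rack the last lino block and lift the caddy

## Robot

A 6-joint arm with a two-finger parallel gripper is mounted at the origin on the work surface. World frame = base frame: x ahead of the robot, y to its left, z up, the work surface at z = 0. Lengths are in m, angles in rad, forces in N, time in s.
With the tool pointing down it reaches from about 0.25 to 0.775 m from the base axis. Payload 4 kg.
Tool frame: the origin (TCP) lies at the very end of the fingers, on their centre line; the grasp point (between the pads) lies 19 mm behind it; z points along the fingers, x is the direction in which the jaws open and shut, and the axes are right-handed (so a half turn about z gives the same grasp; the last joint's range is limited). The gripper opens to 94 mm and grips with 3 to 60 N. Pads are 16 mm wide; open, the fingers measure 119 mm over their backs; the gripper's body (75 mm by 177 mm) begins 78 mm behind the grasp point.
Start: joints at [-1.375, 0.087, 1.371, -0, 1.684, -0.103], TCP at [0.162, -0.526, 0.206] pointing down, gripper open.
Joint ranges: [-3.1, 3.1], [-0.76, 2.03], [0.27, 2.55], [-1.08, 4.22], [0.17, 2.65], [-2.57, 2.57]. Speed limits (rad/s): [2.79, 2.79, 3.14, 3.14, 3.14, 3.14].

## Interface

Orientations are given as [roll, pitch, yaw] about the fixed x, y, z axes, in that order (R = Rz(yaw) Ry(pitch) Rx(roll)).
In Python, from bench import robot, cams, ticket gives the robot as it stands.
- The arm moves only by the tool jog_arm, never from a script. Its argument "series" is a list of rows, each an object of numbers: "x", "y", "z": the shift along the tool's x, y, z in m; "rx", "ry", "rz": the turn, a rotation vector about the tool's x, y, z in degrees. A call has 1 to 12 rows; each row shifts and turns the pose as measured when the row begins, along the tool's axes as they then stand; what a row does not reach is not made up. A row lasts 1/12 s, in which the tool goes at most 41.7 mm and 7.16 degrees, less where a joint would pass 70% of its speed; a pose out of reach is approached as far as the arm can. A call with a gripper value outside its range is refused whole. "claw" is the opening, from 0 (shut) to 1 (fully open), set as the call begins (left out, the last holds). The fingers move at their own pace and stop on an object; the grip force is fixed at half the most. Time passes only in rows, so rows that do not move let the fingers close. It gives the time, the measured TCP pose, the force and the opening at its end, in the units of the state.
- robot.get_obs(): the state, without advancing time (a new reading comes with each control period).
- cams.snapshot(name): name is "scene" or "top"; returns a dict with "img" (384x512x3 uint8, red, green, blue), "mtx" (3x3 intrinsics, pixels), "origin" and "attitude" of the camera in the world. Camera axes: x right, y down, z forward; pixel columns grow to the right and rows downward; lengths in m; the calibration is good to about 2 mm. A picture is of the moment at which its call begins. There is no depth.
- ticket.close_job(): hands the job in, once; it reports no verdict.
Trained networks look in a picture, given as the dict that the camera call returned (one of the last four; its "shot" number tells which), for a name from the list of things; names that differ only in an ending like _2 or _b are one class to them, and where a whole thing is asked for, a point or a joint stands for the part that bears it (a point fixed in the world has none). Each returns a list of dicts, best first, with "p" (0 to 1); they miss things now and then, are a little off and sometimes report something else, mostly with a low value. They report only what shows in the picture. A call takes as long as a camera call.
- cams.look_for(thing, picture): "bbox" ([left, top, width, height] in pixels, round what is visible of it).
The state is a dict: "time": time; "joint_positions": joint angles; "qvel": joint speeds; "joint_torque": joint torques, N m; "tool_pos": TCP position; "ee_rot": TCP orientation; "wrist_force": force on the tool from outside, world axes, zero at the start; "wrist_torque": the same for the moment, N m; "width": finger opening in m.
Only numpy, scipy, OpenCV 4.12 (cv2) and the standard library are available. Lean on these libraries where they do the work, as an engineer would, in place of code of your own. Each camera call takes 0.05 s, during which the arm holds its last target.

## Task

Take the tall lino block out of the dowel drying rack and lower it, without dropping it, into the free groove of the plywood caddy until it stands fully home and let it go. Then grip the caddy by the middle of its handle and lift it, with everything in it, about 10 cm up off the bench. Finish still holding it there, level and still; leave the short block and the other things on the bench alone.

Things in the scene. Friction and masses are not known exactly. Their poses are not given: they have to be found in the camera images.
- tall_block_mid (a point): centre of the block to move: lino on plywood, a slab 12 mm thick (x), 100 wide (y), 130 tall (z), about 120 g; carved face +x, either way round will do. It stands upright in one of the drying rack's two places, top 65 mm above this point; grip it across its thickness near the top. It must rise 65 mm to clear the dowels and its lower edge must pass over the caddy's 72 mm end boards.
- short_block: the other block in the drying rack, same make, 12 mm thick (x), 80 mm wide (y), only 85 mm tall (z), upright; to be left there. Origin: centre of its lower edge.
- drying_rack: wooden rack fixed to the bench, 160 mm (x) by 110 (y); origin at bench level under its centre. Two places, x = -40 and +40 mm: a block stands, width along y, on slats 18 mm above the bench between dowels 8 mm thick (tops 78 mm above the bench, at y = -36 and +36, 16 mm clear between them along x).
- caddy: loose plywood carrier, any way round, 184 mm (x) by 124 (y), loaded about 0.8 kg. Origin: centre of its underside; handle along y over the middle. Grooves along y at x = +70 mm (free) and -70 (holds a block): 15 mm wide, 108 long, floor 8 mm up, end boards 72 mm high, mouth flared to 28 mm. A block slides straight down, width along y; home, its top is 138 mm up. Two ink jars under the handle.
- handle (a point): middle of the caddy's handle, 124 mm above its underside, same axes: a wooden rail 18 mm thick (x), 24 tall (z), 108 mm clear along y between uprights that end 12 mm above this point. The fully loaded caddy balances under this point. 54 mm is clear between the rail and the block on either side; the jars' lids are 46 mm below this point.
- free_groove (a point): middle of the floor of the caddy's free groove (x = +70 mm, 8 mm above the underside); same axes as the caddy. A block that is home has its centre 65 mm above it.
- racked_block_mid (a point): centre of the block already in the caddy's other groove: plywood-backed lino block, a flat slab 12 mm thick (x), 100 mm wide (y), 130 mm tall (z), upright; it travels with the caddy.
- jar_a_mid (a point): centre of an ink jar in the caddy, 47 mm across, 70 mm tall; it travels with the caddy
- jar_b_mid (a point): centre of the second, like ink jar in the caddy
- table: the bench; its top is at height 0
- brayer: hand roller lying between the caddy and the drying rack: black roller 35 mm thick, 90 mm long across the origin (along y), handle to x = -163 mm, all under 40 mm high; leave alone. Origin under the roller's middle.
- ink_jar: ink jar standing on the bench at the right, 60 mm across, 75 mm tall; leave alone. Origin: centre of its underside.
- ink_jar_2: like ink jar standing on the bench beyond the brayer; leave alone. Origin: centre of its underside.
- palette_knife: palette knife lying on the bench, 210 mm long along x, 14 mm high; leave alone. Origin: at the root of the blade.
- wash_bottle: clear bottle, 52 mm across, 150 mm tall, at the far left; leave alone. Origin: centre of its underside.
- cutter: lino cutter lying on the bench at the far right, 120 mm long along x, 20 mm thick; leave alone. Origin: under its middle.

How it is judged:
On the way:
1. the tall block stands fully home in the free groove, let go, with the caddy still on the bench (x of tall_block_mid in the frame of caddy between 0.064 and 0.076 m and y of tall_block_mid in the frame of caddy between -0.009 and 0.009 m and z of tall_block_mid in the frame of caddy between 0.068 and 0.078 m and contact force between tall_block and the fingers below 0.1 N and height (world z) of caddy below 0.01 m), for 0.2 s.
At the end, for the whole second after the job is handed in: Fingers hold the caddy 60 to 200 mm above the bench, tilt under 0.10 rad, under 30 mm/s and 0.15 rad/s, touching nothing else; tall block home in the free groove (6 mm across, 9 along, 5 in height); other block and jars still in place in it; short block still in the rack (height (world z) of caddy between 0.06 and 0.2 m and angle between caddy's own z axis and vertical below 0.1 rad and linear speed of caddy below 0.03 m/s and angular speed of caddy below 0.15 rad/s and contact force between caddy and the fingers above 2 N and x of tall_block_mid in the frame of caddy between 0.064 and 0.076 m and y of tall_block_mid in the frame of caddy between -0.009 and 0.009 m and z of tall_block_mid in the frame of caddy between 0.068 and 0.078 m and x of racked_block_mid in the frame of caddy between -0.076 and -0.064 m and y of racked_block_mid in the frame of caddy between -0.009 and 0.009 m and z of racked_block_mid in the frame of caddy between 0.067 and 0.079 m and x of jar_a_mid in the frame of caddy between -0.012 and 0.012 m and y of jar_a_mid in the frame of caddy between 0.0155 and 0.0395 m and z of jar_a_mid in the frame of caddy between 0.035 and 0.051 m and x of jar_b_mid in the frame of caddy between -0.012 and 0.012 m and y of jar_b_mid in the frame of caddy between -0.0395 and -0.0155 m and z of jar_b_mid in the frame of caddy between 0.035 and 0.051 m and contact force between caddy and table below 0.3 N and contact force between caddy and drying_rack below 0.3 N and contact force between caddy and short_block below 0.3 N and contact force between caddy and brayer below 0.3 N and contact force between caddy and ink_jar below 0.3 N and contact force between caddy and ink_jar_2 below 0.3 N and contact force between caddy and palette_knife below 0.3 N and contact force between caddy and wash_bottle below 0.3 N and contact force between caddy and cutter below 0.3 N and distance of short_block from where it was at the start of the episode below 0.03 m); the arm keeps its last pose, push and grip.
It fails at once if the tall block is dropped (out of the fingers and falling faster than 0.45 m/s, as from over 10 mm, while the caddy stands on the bench) (contact force between tall_block and the fingers below 0.1 N and linear speed of tall_block above 0.45 m/s and height (world z) of caddy below 0.01 m).
It fails at once if the caddy is tipped by more than 0.35 rad (angle between caddy's own z axis and vertical above 0.35 rad).
It fails at once if the short block or another thing on the bench is pushed more than 30 mm or lifted away (distance of any of short_block, brayer, ink_jar, ink_jar_2, palette_knife, wash_bottle, cutter from where it was at the start of the episode above 0.03 m).
It also fails if it takes over 61 s, if anything falls off the work surface, if the arm or the gripper's body presses on something with over 40 N, if the wrist force passes 120 N, or if a joint passes its speed limit or range.

## Working session

There is one attempt and no reset: what is moved stays moved. The work goes in short steps, Python scripts to look and compute and a tool call to move; the robot and the scene stay as the last step left them, time stands still between calls to the robot, and variables do not carry over. Pictures are saved under pics/ and viewed, and the job is handed in when it is done.

Besides the shell and the picture viewer there is one more tool, called after ">>>" as a command line: name --argument value ..., lists and objects as JSON in quotes. jog_arm: Moves the arm, as the interface text tells. Its arguments: {"type":"object","properties":{"series":{"type":"array","items":{"type":"object","properties":{"x":{"type":"number"},"y":{"type":"number"},"z":{"type":"number"},"rx":{"type":"number"},"ry":{"type":"number"},"rz":{"type":"number"}}}},"claw":{"type":"number"}},"required":["series"]}

```bash
mkdir -p pics; ls; cat > h.py <<'E'
import numpy as np, cv2
from bench import robot, cams, ticket
def snap(name,fn):
    s=cams.snapshot(name); cv2.imwrite('pics/'+fn,s['img'][:,:,::-1]); return s
E
python3 - <<'E'
from h import *
import pickle
print(robot.get_obs())
for n in ['scene','top']:
    s=snap(n,n+'0.png'); print(n,s['mtx'],s['origin'],s['attitude'],s['shot'])
    for t in ['tall_block_mid','short_block','drying_rack','caddy','handle','free_groove','racked_block_mid','jar_a_mid','brayer','ink_jar','palette_knife','wash_bottle','cutter']:
        print(t,[(d['bbox'],round(d['p'],2)) for d in cams.look_for(t,s)][:3])
E
```

```text
pics
{'time': 0.0, 'joint_positions': array([-1.37508050e+00,  8.79113487e-02,  1.37218808e+00, -7.76274077e-06,
        1.68356557e+00, -1.03110652e-01]), 'qvel': array([ 0.00191521,  0.00055963, -0.00055235, -0.00035227,  0.00175785,
        0.00111553]), 'joint_torque': array([-6.70698828e-04, -3.40182281e+01, -3.02429080e+01,  7.17560481e-02,
        3.29865539e-02, -1.58444573e-04]), 'tool_pos': array([ 0.16180563, -0.52511912,  0.20436158]), 'ee_rot': array([-3.14138703e+00,  2.06213209e-03, -1.27197050e+00]), 'wrist_force': array([-0.66785188,  0.1370439 , -0.37902131]), 'wrist_torque': array([0.04433558, 0.00458581, 0.00405163]), 'width': 0.09371329932883846}
scene [[473.17261079   0.         249.99585565]
 [  0.         473.17261079 196.40634516]
 [  0.           0.           1.        ]] [ 1.19646483 -0.56261487  1.08051089] [-2.4641168   0.00511564  0.84468511] 1
tall_block_mid [([152.3, 202.7, 36.9, 40.7], 0.96)]
short_block [([147.2, 190.0, 34.7, 22.3], 0.85), ([275.9, 239.9, 53.8, 48.4], 0.51), ([282.2, 207.6, 25.1, 31.4], 0.32)]
drying_rack [([146.0, 211.7, 52.6, 44.9]
[... 904 characters left out ...]
782133e+00 -2.21374018e-03 -1.52066358e+00] 2
tall_block_mid [([319.0, 225.1, 50.1, 22.6], 0.61)]
short_block [([309.5, 260.2, 41.1, 20.8], 0.72)]
drying_rack [([300.7, 218.9, 57.5, 77.3], 0.92)]
caddy [([98.6, 199.5, 89.1, 84.7], 0.76)]
handle [([95.1, 201.9, 92.1, 81.0], 0.65)]
free_groove []
racked_block_mid [([144.4, 200.5, 32.7, 44.9], 0.87)]
jar_a_mid [([141.3, 242.9, 19.7, 12.5], 0.54), ([227.3, 151.4, 22.1, 25.8], 0.48)]
brayer [([224.4, 218.3, 40.1, 69.3], 0.8)]
ink_jar [([226.5, 151.1, 24.3, 28.8], 0.96), ([384.3, 222.0, 35.5, 24.7], 0.6)]
palette_knife [([221.6, 136.8, 74.8, 7.8], 0.75)]
wash_bottle []
cutter [([379.3, 180.2, 27.9, 19.4], 0.54), ([228.8, 151.5, 22.0, 26.0], 0.46)]
```

```bash
python3 - <<'E'
import cv2
a=cv2.imread('pics/scene0.png');b=cv2.imread('pics/top0.png')
cv2.imwrite('pics/sc_c.png',cv2.resize(a[90:330,100:400],None,fx=2.5,fy=2.5,interpolation=cv2.INTER_CUBIC))
cv2.imwrite('pics/tp_c.png',cv2.resize(b[120:320,80:440],None,fx=2.2,fy=2.2,interpolation=cv2.INTER_CUBIC))
E
```

```text
(no output)
```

View pics/sc_c.png

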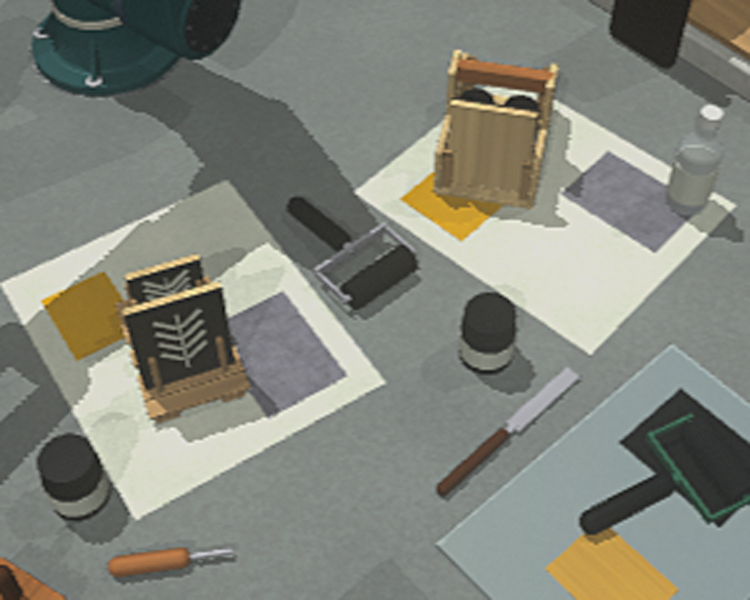

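View pics/tp_c.png

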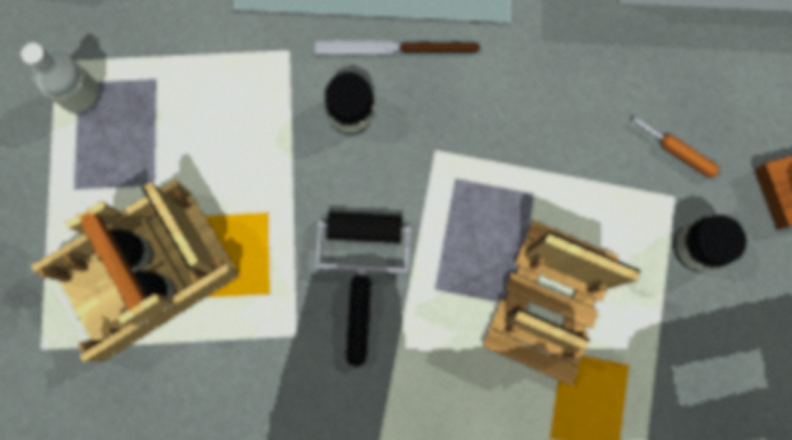

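```bash
python3 - <<'E'
import cv2
a=cv2.imread('pics/scene0.png');b=cv2.imread('pics/top0.png')
def crop(im,x,y,w,h,f,fn):
    c=cv2.resize(im[y:y+h,x:x+w],None,fx=f,fy=f,interpolation=cv2.INTER_CUBIC)
    for i in range(0,w,10):
        cv2.line(c,(i*f,0),(i*f,5),(0,0,255),1); cv2.putText(c,str(x+i),(i*f,16),0,.35,(0,0,255),1)
    for i in range(0,h,10):
        cv2.line(c,(0,i*f),(5,i*f),(0,0,255),1); cv2.putText(c,str(y+i),(6,i*f+4),0,.35,(0,0,255),1)
    cv2.imwrite('pics/'+fn,c)
crop(b,92,195,100,95,6,'c_t.png')
crop(b,295,213,80,85,7,'r_t.png')
crop(a,265,100,70,80,7,'c_s.png')
crop(a,140,185,65,75,8,'r_s.png')
E
```

```text
(no output)
```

View pics/c_t.png

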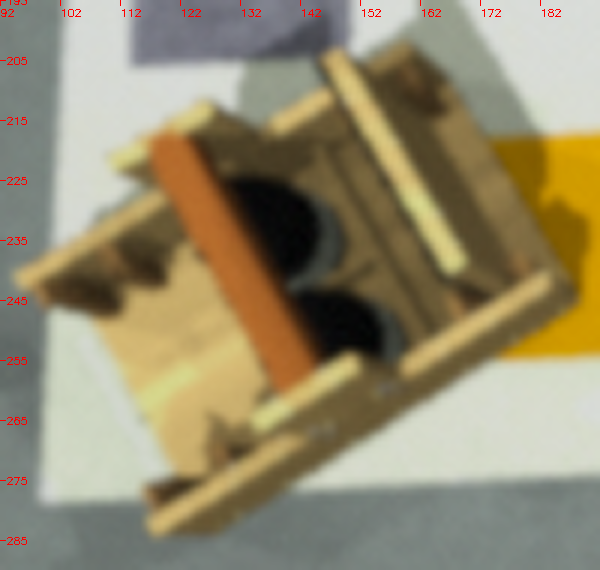

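View pics/r_t.png

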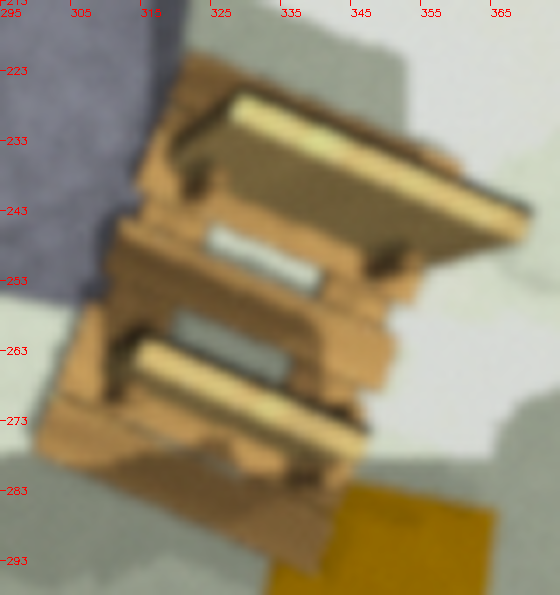

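View pics/c_s.png

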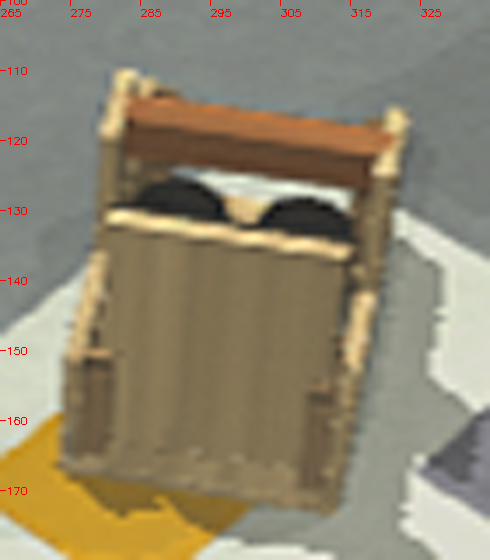

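View pics/r_s.png

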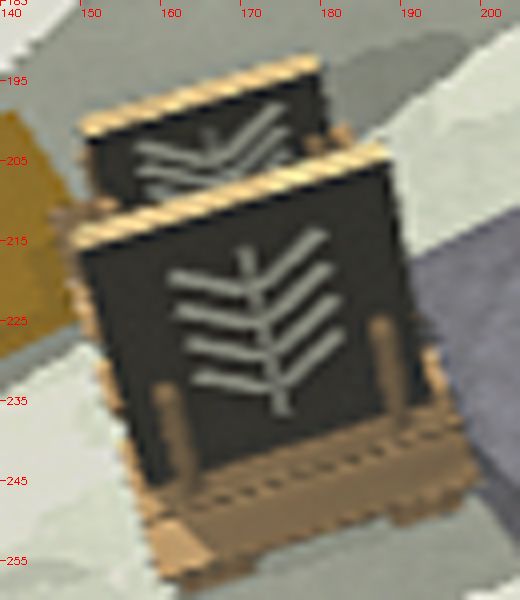

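```bash
cat > fit.py <<'E'
import numpy as np
from scipy.spatial.transform import Rotation as R
from scipy.optimize import least_squares
K={'scene':(473.17,249.996,196.406),'top':(359.876,253.904,191.862)}
O={'scene':[1.19646483,-0.56261487,1.08051089],'top':[0.41817205,-0.03434406,0.95727108]}
A={'scene':[-2.4641168,0.00511564,0.84468511],'top':[-2.89782133,-0.00221374018,-1.52066358]}
def proj(c,P):
    q=(np.atleast_2d(P)-O[c])@R.from_euler('xyz',A[c]).as_matrix()
    f,cx,cy=K[c]; return np.c_[f*q[:,0]/q[:,2]+cx,f*q[:,1]/q[:,2]+cy]
def unproj(c,uv,z):
    f,cx,cy=K[c]; d=R.from_euler('xyz',A[c]).as_matrix()@[(uv[0]-cx)/f,(uv[1]-cy)/f,1]
    o=np.array(O[c]); return o+d*(z-o[2])/d[2]
def place(p,L):
    c,s=np.cos(p[2]),np.sin(p[2]); L=np.atleast_2d(L)
    return np.c_[p[0]+c*L[:,0]-s*L[:,1],p[1]+s*L[:,0]+c*L[:,1],L[:,2]]
def fit(pts,p0):
    def res(p): return np.concatenate([(proj(c,place(p,L))-np.array(uv)).ravel() for c,L,uv in pts])
    r=least_squares(res,p0,loss='soft_l1',f_scale=1.0); return r.x,res(r.x).reshape(-1,2)
E
cat > f1.py <<'E'
from fit import *
mm=lambda *a:np.array(a)/1000
cad=[('top',mm(-70,-50,138),(147.5,203.7)),('top',mm(-70,50,138),(167.5,240)),
('top',mm(92,-62,72),(94.5,241.3)),('top',mm(92,62,72),(117,283.3)),('top',mm(-92,62,72),(184,241)),('top',mm(-92,-62,72),(158.7,202.5)),
('top',mm(0,-54,136),(120.5,217.8)),('top',mm(0,54,136),(142.4,257.5)),
('scene',mm(-76,50,138),(280.3,131.7)),('scene',mm(-76,-50,138),(315,136.7)),('scene',mm(-92,62,0),(273.9,166.4)),('scene',mm(-92,-62,0),(312.9,173.6))]
tb=[('top',mm(0,50,148),(328.7,228.4)),('top',mm(0,-50,148),(370,245.4)),('scene',mm(6,-50,148),(149.75,216.25)),('scene',mm(6,50,148),(188.5,204.4)),('scene',mm(-6,-50,148),(148.75,214)),('scene',mm(-6,50,148),(186.9,202.9))]
for n,pts,p0 in(('caddy',cad,(.35,.25,2.2)),('tall',tb,(.3,-.25,0))):
    for cs in(('top','scene'),('top',),('scene',)):
        p,r=fit([q for q in pts if q[0] in cs],p0); print(n,cs,p.round(4)); print(r.round(1).tolist())
print(unproj('top',(314.7,263.3),.103),unproj('top',(347.1,276.1),.103))
E
python3 f1.py
```

```text
caddy ('top', 'scene') [0.5003 0.2498 2.1997]
[[-1.2, -0.5], [0.3, -0.7], [-0.8, -1.1], [0.5, 0.6], [0.2, 0.5], [0.5, -2.3], [-1.4, 0.4], [-0.6, 0.4], [-0.7, -0.0], [-0.7, 0.1], [-1.0, 1.1], [0.0, 0.2]]
caddy ('top',) [0.5001 0.2491 2.1942]
[[-0.7, -0.3], [0.6, -0.4], [-0.5, -1.2], [0.6, 0.7], [0.5, 0.9], [1.0, -2.1], [-1.0, 0.4], [-0.4, 0.6]]
caddy ('scene',) [0.502  0.2533 2.1773]
[[0.1, -0.6], [-0.1, -0.0], [-0.4, 0.4], [0.5, 0.2]]
tall ('top', 'scene') [ 0.5271 -0.2451 -0.3472]
[[-0.5, -0.6], [0.3, -0.4], [-0.4, 0.5], [-0.0, 0.3], [-0.6, -0.9], [0.2, -1.7]]
tall ('top',) [ 0.526  -0.2454 -0.3479]
[[-0.4, -0.1], [0.4, 0.1]]
tall ('scene',) [ 0.5284 -0.2453 -0.3445]
[[-0.2, 0.9], [0.2, 0.6], [-0.4, -0.5], [0.4, -1.4]]
[ 0.46621002 -0.17577539  0.103     ] [ 0.44088056 -0.25091687  0.103     ]
```

```bash
cat > go.py <<'E'
import sys
from h import *
from scipy.spatial.transform import Rotation as R
def delta(x,y,z,yaw):
    o=robot.get_obs(); M=R.from_euler('xyz',o['ee_rot'])
    d=M.inv().apply(np.array([x,y,z])-o['tool_pos'])
    T=R.from_euler('xyz',[np.pi,0,yaw]); rv=np.degrees((M.inv()*T).as_rotvec())
    print('t',round(o['time'],2),'pos',o['tool_pos'].round(4),'rpy',o['ee_rot'].round(4),'w',round(o['width'],4),'F',o['wrist_force'].round(2))
    print('shift mm (current tool axes)',(d*1000).round(1),'turn deg',rv.round(2)); 
    print('shift mm (target axes)',(T.inv().apply(np.array([x,y,z])-o['tool_pos'])*1000).round(1))
if __name__=='__main__': delta(*map(float,sys.argv[1:5]))
E
cat > ov.py <<'E'
from fit import *
import cv2,sys
mm=1e-3
def box(x0,x1,y0,y1,z0,z1): 
    v=[(x,y,z) for x in(x0,x1) for y in(y0,y1) for z in(z0,z1)]
    e=[(i,j) for i in range(8) for j in range(i) if bin(i^j).count('1')==1]
    return np.array(v)*mm,e
def draw(im,c,pose,b,f,x,y,col):
    v,e=b; q=proj(c,place(pose,v)); q=((q-[x,y]+.5)*f).round().astype(int)
    for i,j in e: cv2.line(im,tuple(map(int,q[i])),tuple(map(int,q[j])),col,1,cv2.LINE_AA)
CADDY=[box(-92,92,-62,62,0,72),box(-76,-64,-50,50,8,138),box(-9,9,-54,54,112,136)]
TB=[box(-6,6,-50,50,18,148)]
E
python3 - <<'E'
from ov import *
p=(.5003,.2496,2.195); t=(.5268,-.2452,-.347)
rk=(.4903,-.2315,-.347)
for c,fn,(x,y,w,h),f,L in [('top','top0',(90,192,105,98),5,[(p,CADDY,(0,0,255))]),('top','top0',(295,213,85,85),5,[(t,TB,(0,0,255))]),('scene','scene0',(265,100,70,80),6,[(p,CADDY,(0,0,255))]),('scene','scene0',(140,185,65,75),6,[(t,TB,(0,0,255))])]:
    im=cv2.imread(f'pics/{fn}.png')[y:y+h,x:x+w]; im=cv2.resize(im,None,fx=f,fy=f,interpolation=cv2.INTER_CUBIC)
    for po,bs,col in L:
        for b in bs: draw(im,c,po,b,f,x,y,col)
    cv2.imwrite(f'pics/ov_{c}_{"c" if L[0][0] is p else "r"}.png',im)
a=[cv2.imread(f'pics/ov_{n}.png') for n in('top_c','scene_c','top_r','scene_r')]
def pad(i,h=490,w=400): 
    i=i[:h]; return cv2.copyMakeBorder(i,0,h-i.shape[0],0,0,0)
cv2.imwrite('pics/ov1c.png',np.hstack([pad(a[0][:,:]),pad(a[1])])[:,:800]); cv2.imwrite('pics/ov1r.png',np.hstack([pad(a[2]),pad(a[3])])[:,:800])
E
python3 go.py .527 -.245 .2 -.347
```

```text
t 1.4 pos [ 0.1619 -0.5257  0.2055] rpy [ 3.1416e+00 -2.0000e-04 -1.2720e+00] w 0.094 F [ 0.15  0.08 -0.67]
shift mm (current tool axes) [-160.7 -431.5    5.5] turn deg [ 1.0e-02 -1.0e-02 -5.3e+01]
shift mm (target axes) [ 247.9 -388.1    5.5]
```

View pics/ov1c.png

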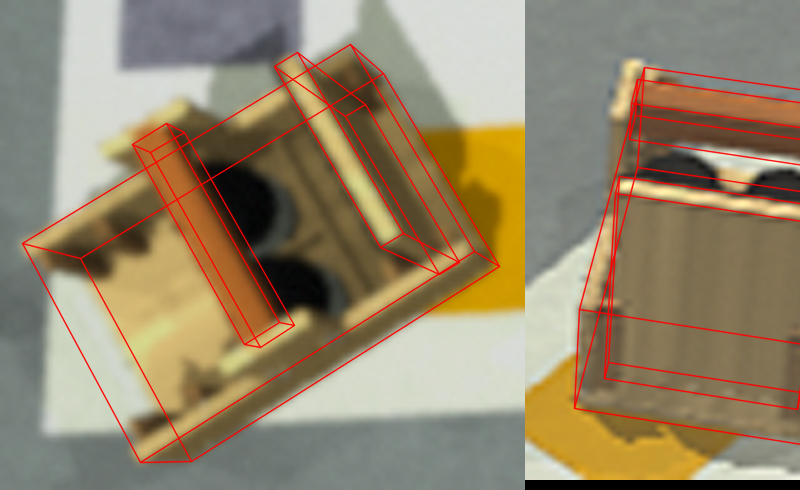

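View pics/ov1r.png

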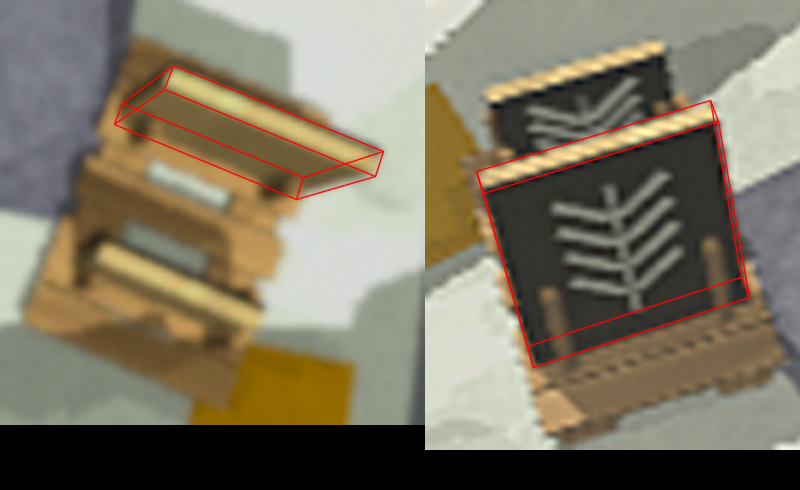

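>>> jog_arm --series '[{"rz": -6.7},{"rz": -6.7},{"rz": -6.7},{"rz": -6.7},{"rz": -6.7},{"rz": -6.7},{"rz": -6.7},{"rz": -6.1}]'

```text
invalid input
```

```bash
sed -i 's/-np.array(uv))/-(np.array(uv)-.5))/' fit.py; python3 f1.py|grep '(';python3 go.py .527 -.245 .19 -.347
```

```text
caddy ('top', 'scene') [0.5007 0.2507 2.193 ]
caddy ('top',) [0.5012 0.2504 2.1942]
caddy ('scene',) [0.4996 0.2536 2.177 ]
tall ('top', 'scene') [ 0.5267 -0.245  -0.3464]
tall ('top',) [ 0.5271 -0.2442 -0.348 ]
tall ('scene',) [ 0.5263 -0.2453 -0.3444]
t 1.4 pos [ 0.1619 -0.5257  0.2055] rpy [ 3.1416e+00 -2.0000e-04 -1.2720e+00] w 0.094 F [ 0.15  0.08 -0.67]
shift mm (current tool axes) [-160.7 -431.5   15.5] turn deg [ 1.0e-02 -1.0e-02 -5.3e+01]
shift mm (target axes) [ 247.9 -388.1   15.5]
```

>>> jog_arm --series '[{"x": 0,"y": 0,"z": 0,"rx": 0,"ry": 0,"rz": -6.7},{"x": 0,"y": 0,"z": 0,"rx": 0,"ry": 0,"rz": -6.7},{"x": 0,"y": 0,"z": 0,"rx": 0,"ry": 0,"rz": -6.7},{"x": 0,"y": 0,"z": 0,"rx": 0,"ry": 0,"rz": -6.7},{"x": 0,"y": 0,"z": 0,"rx": 0,"ry": 0,"rz": -6.7},{"x": 0,"y": 0,"z": 0,"rx": 0,"ry": 0,"rz": -6.7},{"x": 0,"y": 0,"z": 0,"rx": 0,"ry": 0,"rz": -6.7},{"x": 0,"y": 0,"z": 0,"rx": 0,"ry": 0,"rz": -6.1}]'

```text
time: 2.07
tool_pos: [0.1619, -0.5257, 0.2055]
ee_rot: [3.142, -0.0, -0.303]
wrist_force: [-0.7, 0.4, 0.0]
width: 0.0943
```

```bash
python3 go.py .527 -.245 .19 -.347
```

```text
t 2.07 pos [ 0.1619 -0.5257  0.2055] rpy [ 3.1415e+00 -1.0000e-04 -3.0330e-01] w 0.0943 F [-0.68  0.35  0.04]
shift mm (current tool axes) [ 264.6 -376.9   15.5] turn deg [ 0.   -0.01  2.5 ]
shift mm (target axes) [ 247.9 -388.1   15.5]
```

>>> jog_arm --series '[{"x": 0.021,"y": -0.03,"z": 0,"rx": 0,"ry": 0,"rz": 0},{"x": 0.021,"y": -0.03,"z": 0,"rx": 0,"ry": 0,"rz": 0},{"x": 0.021,"y": -0.03,"z": 0,"rx": 0,"ry": 0,"rz": 0},{"x": 0.021,"y": -0.03,"z": 0,"rx": 0,"ry": 0,"rz": 0},{"x": 0.021,"y": -0.03,"z": 0,"rx": 0,"ry": 0,"rz": 0},{"x": 0.021,"y": -0.03,"z": 0,"rx": 0,"ry": 0,"rz": 0},{"x": 0.021,"y": -0.03,"z": 0,"rx": 0,"ry": 0,"rz": 0},{"x": 0.021,"y": -0.03,"z": 0,"rx": 0,"ry": 0,"rz": 0},{"x": 0.021,"y": -0.03,"z": 0,"rx": 0,"ry": 0,"rz": 0},{"x": 0.021,"y": -0.03,"z": 0,"rx": 0,"ry": 0,"rz": 0},{"x": 0.021,"y": -0.03,"z": 0,"rx": 0,"ry": 0,"rz": 0},{"x": 0,"y": 0,"z": 0,"rx": 0,"ry": 0,"rz": 0}]' --claw 0.6

```text
time: 3.07
tool_pos: [0.4927, -0.2705, 0.2042]
ee_rot: [3.14, -0.002, -0.308]
wrist_force: [-0.7, -0.5, -1.3]
width: 0.0566
```

```bash
python3 go.py .527 -.245 .18 -.347
```

```text
t 3.07 pos [ 0.4927 -0.2705  0.2042] rpy [ 3.1405e+00 -2.5000e-03 -3.0810e-01] w 0.0566 F [-0.69 -0.47 -1.35]
shift mm (current tool axes) [ 24.9 -34.7  24.2] turn deg [ 0.06 -0.14  2.23]
shift mm (target axes) [ 23.6 -35.6  24.2]
```

>>> jog_arm --series '[{"x": 0,"y": 0,"z": 0,"rx": 0,"ry": 0,"rz": 2.1},{"x": 0.011,"y": -0.017,"z": 0.006,"rx": 0,"ry": 0,"rz": 0},{"x": 0.011,"y": -0.017,"z": 0.006,"rx": 0,"ry": 0,"rz": 0},{"x": 0,"y": 0,"z": 0,"rx": 0,"ry": 0,"rz": 0},{"x": 0,"y": 0,"z": 0,"rx": 0,"ry": 0,"rz": 0}]'

```text
time: 3.48
tool_pos: [0.5267, -0.2441, 0.1919]
ee_rot: [3.138, -0.002, -0.341]
wrist_force: [-0.3, -0.2, -0.0]
width: 0.0563
```

```bash
python3 go.py .527 -.245 .116 -.347; python3 - <<'E'
from h import *
for n,(x,y,w,h) in (('top',(260,170,140,130)),('scene',(110,130,110,130))):
    s=snap(n,n+'1.png'); cv2.imwrite(f'pics/{n}1c.png',cv2.resize(s['img'][y:y+h,x:x+w,::-1],None,fx=4,fy=4,interpolation=cv2.INTER_CUBIC))
E
```

```text
t 3.48 pos [ 0.5267 -0.2441  0.1919] rpy [ 3.1384e+00 -1.9000e-03 -3.4130e-01] w 0.0563 F [-0.26 -0.2  -0.01]
shift mm (current tool axes) [ 0.4  0.5 75.9] turn deg [ 0.18 -0.11  0.33]
shift mm (target axes) [ 0.6  0.7 75.9]
```

View pics/top1c.png

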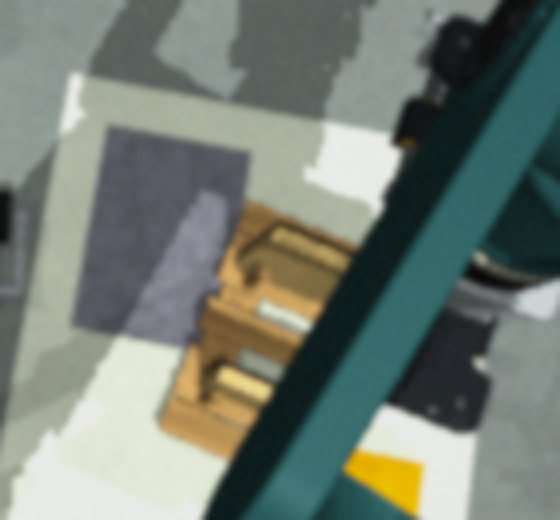

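View pics/scene1c.png

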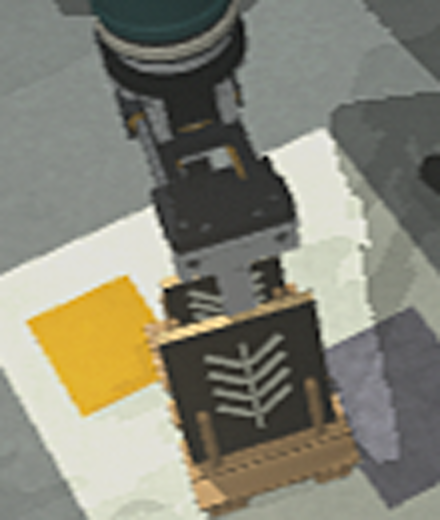

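```bash
python3 - <<'E'
from fit import *
p=(.5267,-.2441,-.3413)
print(proj('scene',place(p,np.array([[28,0,192],[28,8,192],[28,-8,192],[40,-8,192],[40,8,192]])/1000)))
E
```

```text
[[169.34206789 206.00425725]
 [172.59314899 204.99443861]
 [166.08024381 207.01741278]
 [167.46645939 210.75728462]
 [174.01548402 208.70926995]]
```

>>> jog_arm --series '[{"x": 0,"y": 0,"z": 0.02,"rx": 0.2,"ry": 0,"rz": 0.3},{"x": 0,"y": 0,"z": 0.02,"rx": 0,"ry": 0,"rz": 0},{"x": 0,"y": 0,"z": 0.02,"rx": 0,"ry": 0,"rz": 0},{"x": 0,"y": 0,"z": 0.01,"rx": 0,"ry": 0,"rz": 0},{"x": 0,"y": 0,"z": 0,"rx": 0,"ry": 0,"rz": 0},{"x": 0,"y": 0,"z": 0,"rx": 0,"ry": 0,"rz": 0}]'

```text
time: 4.08
tool_pos: [0.524, -0.2511, 0.1247]
ee_rot: [3.138, -0.01, -0.355]
wrist_force: [0.7, 0.4, 0.3]
width: 0.0565
```

```bash
python3 go.py .527 -.245 .116 -.347
```

```text
t 4.08 pos [ 0.524  -0.2511  0.1247] rpy [ 3.1383 -0.0097 -0.3554] w 0.0565 F [0.66 0.36 0.3 ]
shift mm (current tool axes) [ 0.6 -6.8  8.7] turn deg [ 0.19 -0.55 -0.48]
shift mm (target axes) [ 0.7 -6.8  8.7]
```

>>> jog_arm --series '[{"x": 0,"y": -0.007,"z": 0.004,"rx": 0.2,"ry": -0.5,"rz": -0.4},{"x": 0,"y": 0,"z": 0.004,"rx": 0,"ry": 0,"rz": 0},{"x": 0,"y": 0,"z": 0,"rx": 0,"ry": 0,"rz": 0}]'

```text
time: 4.33
tool_pos: [0.5275, -0.2457, 0.1194]
ee_rot: [3.141, -0.005, -0.349]
wrist_force: [0.4, -0.4, -1.0]
width: 0.0565
```

```bash
python3 go.py .527 -.245 .116 -.347
```

```text
t 4.33 pos [ 0.5275 -0.2457  0.1194] rpy [ 3.1411 -0.005  -0.3493] w 0.0565 F [ 0.38 -0.41 -1.01]
shift mm (current tool axes) [-0.7 -0.5  3.4] turn deg [ 0.03 -0.28 -0.13]
shift mm (target axes) [-0.7 -0.5  3.4]
```

>>> jog_arm --series '[{"x": -0.0005,"y": 0,"z": 0.004,"rx": 0,"ry": -0.2,"rz": 0},{"x": 0,"y": 0,"z": 0,"rx": 0,"ry": 0,"rz": 0}]'

```text
time: 4.5
tool_pos: [0.5279, -0.2456, 0.1165]
ee_rot: [3.141, -0.004, -0.349]
wrist_force: [0.5, 0.1, -0.5]
width: 0.0566
```

>>> jog_arm --series '[{"x": 0,"y": 0,"z": 0,"rx": 0,"ry": 0,"rz": 0},{"x": 0,"y": 0,"z": 0,"rx": 0,"ry": 0,"rz": 0},{"x": 0,"y": 0,"z": 0,"rx": 0,"ry": 0,"rz": 0},{"x": 0,"y": 0,"z": 0,"rx": 0,"ry": 0,"rz": 0},{"x": 0,"y": 0,"z": 0,"rx": 0,"ry": 0,"rz": 0},{"x": 0,"y": 0,"z": 0,"rx": 0,"ry": 0,"rz": 0}]' --claw 0

```text
time: 5.0
tool_pos: [0.5287, -0.2458, 0.1177]
ee_rot: [3.14, -0.006, -0.348]
wrist_force: [-0.0, 0.0, 0.1]
width: 0.0199
```

```bash
python3 go.py .527 -.245 .27 -.347
```

```text
t 5.0 pos [ 0.5287 -0.2458  0.1177] rpy [ 3.1402 -0.0057 -0.348 ] w 0.0199 F [-0.01  0.01  0.13]
shift mm (current tool axes) [-1.000e+00  1.000e-01 -1.523e+02] turn deg [ 0.08 -0.32 -0.06]
shift mm (target axes) [  -1.8   -0.2 -152.3]
```

>>> jog_arm --series '[{"x": 0,"y": 0,"z": 0,"rx": 0,"ry": 0,"rz": 0},{"x": 0,"y": 0,"z": 0,"rx": 0,"ry": 0,"rz": 0},{"x": 0,"y": 0,"z": 0,"rx": 0,"ry": 0,"rz": 0},{"x": 0,"y": 0,"z": 0,"rx": 0,"ry": 0,"rz": 0}]'

```text
time: 5.33
tool_pos: [0.5287, -0.2458, 0.1177]
ee_rot: [3.14, -0.006, -0.348]
wrist_force: [1.0, 1.1, -1.0]
width: 0.0116
```

```bash
python3 go.py .527 -.245 .27 -.347
```

```text
t 5.33 pos [ 0.5287 -0.2458  0.1177] rpy [ 3.1403 -0.0058 -0.3481] w 0.0116 F [ 0.99  1.08 -1.05]
shift mm (current tool axes) [  -1.     0.  -152.3] turn deg [ 0.08 -0.33 -0.06]
shift mm (target axes) [  -1.8   -0.2 -152.3]
```

>>> jog_arm --series '[{"x": 0,"y": 0,"z": -0.008,"rx": 0,"ry": 0,"rz": 0},{"x": 0,"y": 0,"z": -0.012,"rx": 0,"ry": 0,"rz": 0},{"x": 0,"y": 0,"z": -0.015,"rx": 0,"ry": 0,"rz": 0},{"x": 0,"y": 0,"z": -0.015,"rx": 0,"ry": 0,"rz": 0},{"x": 0,"y": 0,"z": -0.015,"rx": 0,"ry": 0,"rz": 0},{"x": 0,"y": 0,"z": -0.01,"rx": 0,"ry": 0,"rz": 0},{"x": 0,"y": 0,"z": 0,"rx": 0,"ry": 0,"rz": 0}]'

```text
time: 5.92
tool_pos: [0.5287, -0.2456, 0.1987]
ee_rot: [3.141, -0.007, -0.348]
wrist_force: [0.4, -0.3, -0.9]
width: 0.0117
```

```bash
python3 go.py .527 -.245 .27 -.347
```

```text
t 5.92 pos [ 0.5287 -0.2456  0.1987] rpy [ 3.1406 -0.0069 -0.3484] w 0.0117 F [ 0.36 -0.29 -0.89]
shift mm (current tool axes) [ -1.3   0.1 -71.3] turn deg [ 0.06 -0.4  -0.08]
shift mm (target axes) [ -1.8   0.  -71.3]
```

Lifted cleanly; rise more, then check.

>>> jog_arm --series '[{"x": 0,"y": 0,"z": -0.02,"rx": 0,"ry": -0.3,"rz": 0},{"x": 0,"y": 0,"z": -0.02,"rx": 0,"ry": 0,"rz": 0},{"x": 0,"y": 0,"z": -0.02,"rx": 0,"ry": 0,"rz": 0},{"x": 0,"y": 0,"z": -0.01,"rx": 0,"ry": 0,"rz": 0},{"x": 0,"y": 0,"z": 0,"rx": 0,"ry": 0,"rz": 0}]'

```text
time: 6.33
tool_pos: [0.5274, -0.2448, 0.2701]
ee_rot: [3.141, 0.003, -0.348]
wrist_force: [-0.1, -0.2, -0.0]
width: 0.0121
```

```bash
python3 - <<'E'
import numpy as np
for p in((.5009,.2505,2.194),):
    print(p[0]+.07*np.cos(p[2]),p[1]+.07*np.sin(p[2]),p[2]-np.pi)
E
python3 go.py .460 .307 .27 -.947;  python3 - <<'E'
from h import *
n='scene';x,y,w,h=(100,100,130,150)
s=snap(n,n+'2.png'); cv2.imwrite(f'pics/{n}2c.png',cv2.resize(s['img'][y:y+h,x:x+w,::-1],None,fx=4,fy=4,interpolation=cv2.INTER_CUBIC))
E
```

```text
0.460045229753506 0.30734089855118574 -0.9475926535897932
t 6.33 pos [ 0.5274 -0.2448  0.2701] rpy [ 3.1412e+00  2.7000e-03 -3.4850e-01] w 0.0121 F [-0.05 -0.24 -0.01]
shift mm (current tool axes) [-251.8 -495.7    0.6] turn deg [ 0.07  0.14 34.29]
shift mm (target axes) [-4.873e+02 -2.676e+02  1.000e-01]
```

View pics/scene2c.png

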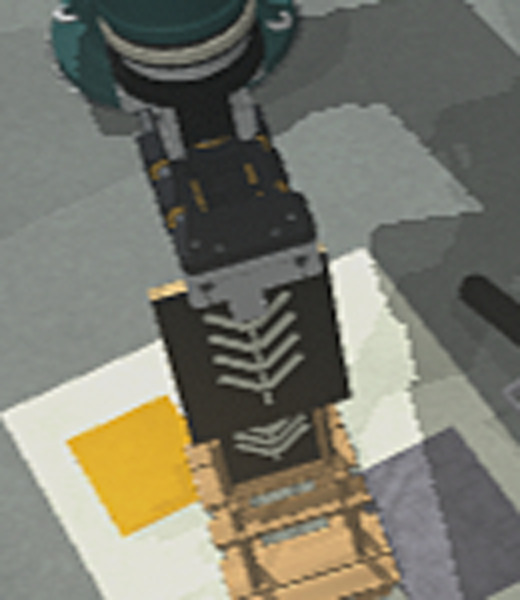

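>>> jog_arm --series '[{"x": 0,"y": 0,"z": 0,"rx": 0,"ry": 0,"rz": 4},{"x": 0,"y": 0,"z": 0,"rx": 0,"ry": 0,"rz": 6},{"x": 0,"y": 0,"z": 0,"rx": 0,"ry": 0,"rz": 6},{"x": 0,"y": 0,"z": 0,"rx": 0,"ry": 0,"rz": 6},{"x": 0,"y": 0,"z": 0,"rx": 0,"ry": 0,"rz": 6},{"x": 0,"y": 0,"z": 0,"rx": 0,"ry": 0,"rz": 4},{"x": 0,"y": 0,"z": 0,"rx": 0,"ry": 0,"rz": 0}]'

```text
time: 6.97
tool_pos: [0.5239, -0.2429, 0.2563]
ee_rot: [3.132, 0.02, -0.934]
wrist_force: [-0.4, -0.7, -1.0]
width: 0.0117
```

```bash
python3 go.py .460 .307 .27 -.947
```

```text
t 6.97 pos [ 0.5239 -0.2429  0.2563] rpy [ 3.1319  0.0203 -0.9344] w 0.0117 F [-0.38 -0.69 -1.  ]
shift mm (current tool axes) [-480.4 -275.3   -6.6] turn deg [0.57 1.16 0.73]
shift mm (target axes) [-483.6 -269.3  -13.7]
```

>>> jog_arm --series '[{"x": -0.015,"y": -0.009,"z": -0.005,"rx": 0.5,"ry": 1.1,"rz": 0},{"x": -0.026,"y": -0.015,"z": -0.004,"rx": 0,"ry": 0,"rz": 0},{"x": -0.026,"y": -0.015,"z": -0.003,"rx": 0,"ry": 0,"rz": 0},{"x": -0.026,"y": -0.015,"z": -0.003,"rx": 0,"ry": 0,"rz": 0},{"x": -0.026,"y": -0.015,"z": -0.003,"rx": 0,"ry": 0,"rz": 0},{"x": -0.026,"y": -0.015,"z": -0.002,"rx": 0,"ry": 0,"rz": 0},{"x": -0.026,"y": -0.015,"z": -0.002,"rx": 0,"ry": 0,"rz": 0},{"x": -0.026,"y": -0.015,"z": -0.002,"rx": 0,"ry": 0,"rz": 0},{"x": -0.026,"y": -0.015,"z": 0,"rx": 0,"ry": 0,"rz": 0}]'

```text
time: 7.72
tool_pos: [0.4883, 0.0181, 0.2659]
ee_rot: [3.126, 0.02, -0.929]
wrist_force: [0.2, 0.6, -1.1]
width: 0.012
```

```bash
python3 go.py .460 .307 .27 -.947
```

```text
t 7.72 pos [0.4883 0.0181 0.2659] rpy [ 3.1259  0.0202 -0.9286] w 0.012 F [ 0.23  0.65 -1.08]
shift mm (current tool axes) [-248.3 -150.4   -1.5] turn deg [0.91 1.15 1.06]
shift mm (target axes) [-251.  -145.8   -4.1]
```

>>> jog_arm --series '[{"x": -0.026,"y": -0.015,"z": -0.002,"rx": 0.5,"ry": 0.6,"rz": 0.5},{"x": -0.026,"y": -0.015,"z": -0.002,"rx": 0.5,"ry": 0.6,"rz": 0.5},{"x": -0.026,"y": -0.015,"z": -0.001,"rx": 0,"ry": 0,"rz": 0},{"x": -0.026,"y": -0.015,"z": -0.001,"rx": 0,"ry": 0,"rz": 0},{"x": -0.026,"y": -0.015,"z": -0.001,"rx": 0,"ry": 0,"rz": 0},{"x": -0.026,"y": -0.015,"z": -0.001,"rx": 0,"ry": 0,"rz": 0},{"x": -0.026,"y": -0.015,"z": 0,"rx": 0,"ry": 0,"rz": 0},{"x": -0.02,"y": -0.013,"z": 0,"rx": 0,"ry": 0,"rz": 0},{"x": -0.015,"y": -0.009,"z": 0,"rx": 0,"ry": 0,"rz": 0},{"x": 0,"y": 0,"z": 0,"rx": 0,"ry": 0,"rz": 0},{"x": 0,"y": 0,"z": 0,"rx": 0,"ry": 0,"rz": 0}]'

```text
time: 8.63
tool_pos: [0.451, 0.285, 0.2597]
ee_rot: [3.125, 0.008, -0.914]
wrist_force: [-0.1, -1.0, -0.7]
width: 0.0115
```

```bash
python3 go.py .460 .307 .25 -.947;  python3 - <<'E'
from h import *
for n,(x,y,w,h) in (('top',(60,160,160,140)),('scene',(250,40,100,150))):
    s=snap(n,n+'3.png'); cv2.imwrite(f'pics/{n}3c.png',cv2.resize(s['img'][y:y+h,x:x+w,::-1],None,fx=4,fy=4,interpolation=cv2.INTER_CUBIC))
E
```

```text
t 8.63 pos [0.451  0.285  0.2597] rpy [ 3.1248  0.0079 -0.9145] w 0.0115 F [-0.08 -1.02 -0.74]
shift mm (current tool axes) [-11.9 -20.7   9.5] turn deg [0.97 0.44 1.87]
shift mm (target axes) [-12.6 -20.2   9.7]
```

View pics/top3c.png

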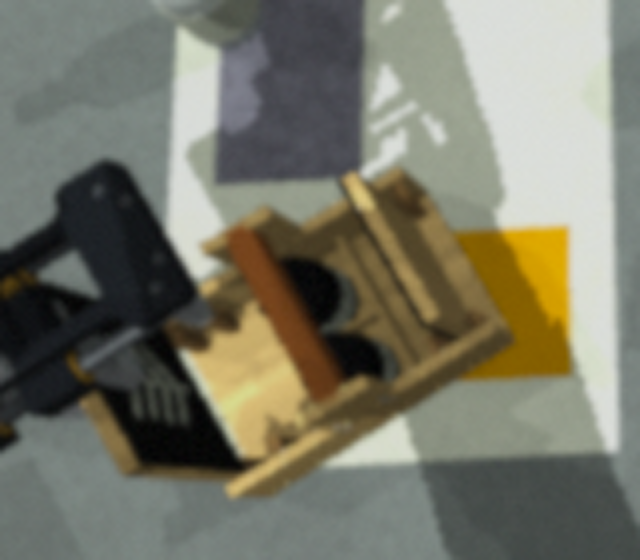

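View pics/scene3c.png

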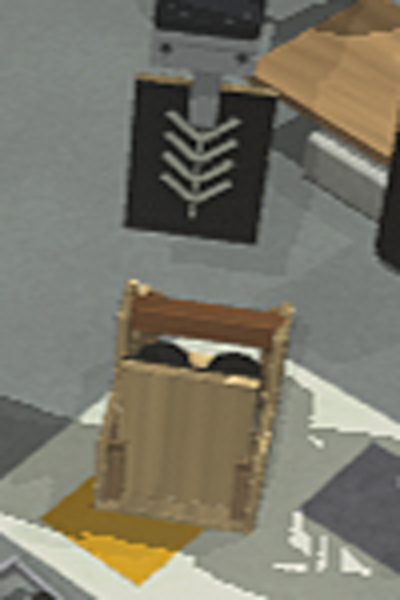

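>>> jog_arm --series '[{"x": -0.006,"y": -0.011,"z": 0,"rx": 0.5,"ry": 0.4,"rz": 0.8},{"x": -0.005,"y": -0.008,"z": 0,"rx": 0.4,"ry": 0,"rz": 0.8},{"x": 0,"y": 0,"z": 0,"rx": 0,"ry": 0,"rz": 0},{"x": 0,"y": 0,"z": 0,"rx": 0,"ry": 0,"rz": 0}]'

```text
time: 9.07
tool_pos: [0.4613, 0.3003, 0.2594]
ee_rot: [3.14, -0.001, -0.951]
wrist_force: [-1.3, -0.1, -0.1]
width: 0.012
```

```bash
python3 go.py .460 .307 .25 -.947
```

```text
t 9.07 pos [0.4613 0.3003 0.2594] rpy [ 3.1396e+00 -1.1000e-03 -9.5110e-01] w 0.012 F [-1.28 -0.05 -0.07]
shift mm (current tool axes) [-6.2 -2.9  9.3] turn deg [ 0.11 -0.06 -0.24]
shift mm (target axes) [-6.2 -2.9  9.4]
```

>>> jog_arm --series '[{"x": -0.006,"y": -0.003,"z": 0.01,"rx": 0,"ry": 0,"rz": 0},{"x": 0,"y": 0,"z": 0.015,"rx": 0,"ry": 0,"rz": 0},{"x": 0,"y": 0,"z": 0.015,"rx": 0,"ry": 0,"rz": 0},{"x": 0,"y": 0,"z": 0.01,"rx": 0,"ry": 0,"rz": 0},{"x": 0,"y": 0,"z": 0,"rx": 0,"ry": 0,"rz": 0},{"x": 0,"y": 0,"z": 0,"rx": 0,"ry": 0,"rz": 0}]'

```text
time: 9.57
tool_pos: [0.4605, 0.3051, 0.2061]
ee_rot: [3.14, -0.001, -0.954]
wrist_force: [0.1, 0.4, -1.1]
width: 0.0119
```

```bash
python3 go.py .460 .307 .2 -.947
```

```text
t 9.57 pos [0.4605 0.3051 0.2061] rpy [ 3.1399e+00 -1.4000e-03 -9.5420e-01] w 0.0119 F [ 0.08  0.37 -1.11]
shift mm (current tool axes) [-1.9 -0.8  6.1] turn deg [ 0.1  -0.08 -0.41]
shift mm (target axes) [-1.8 -0.8  6.1]
```

```bash
python3 - <<'E'
from h import *
o=robot.get_obs();print(o['tool_pos'],o['ee_rot'])
for n,(x,y,w,h) in (('top',(60,175,135,120)),('scene',(255,60,85,125))):
    s=snap(n,n+'4.png')
from ov import *
z=o['tool_pos'][2]*1000; bt=(o['tool_pos'][0],o['tool_pos'][1],o['ee_rot'][2]); p=(.5009,.2505,2.194)
BB=[box(-6,6,-50,50,z-99.7,z+30.3)]
for c,(x,y,w,h),f in (('top',(60,185,135,105),5),('scene',(255,60,85,125),4)):
    im=cv2.imread(f'pics/{c}4.png')[y:y+h,x:x+w]; im=cv2.resize(im,None,fx=f,fy=f,interpolation=cv2.INTER_CUBIC)
    cv2.imwrite(f'pics/raw_{c}4.png',im)
    for b in CADDY: draw(im,c,p,b,f,x,y,(0,0,255))
    for b in BB: draw(im,c,bt,b,f,x,y,(0,255,0))
    cv2.imwrite(f'pics/ov_{c}4.png',im)
E
```

```text
[0.46045744 0.30505963 0.20607946] [ 3.13993019e+00 -1.43261940e-03 -9.54168158e-01]
```

View pics/ov_top4.png

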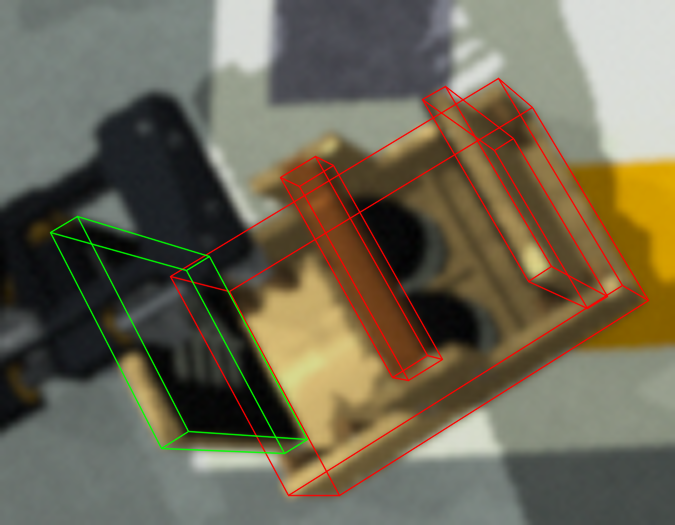

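View pics/raw_top4.png

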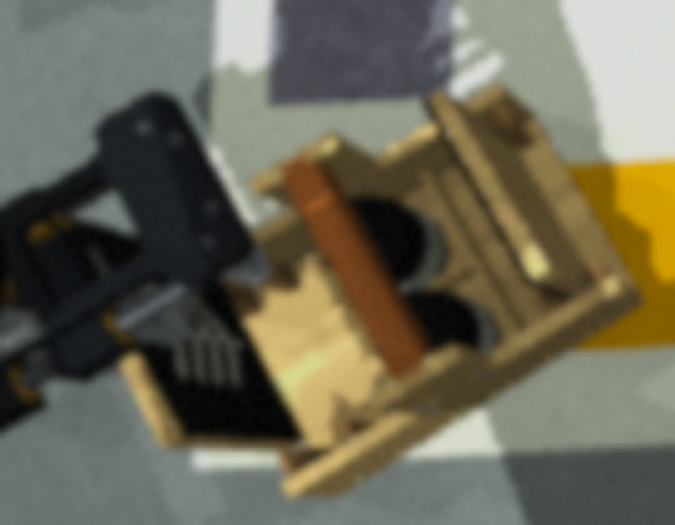

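View pics/ov_scene4.png

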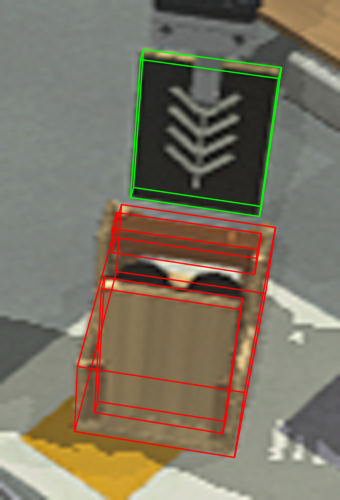

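```bash
python3 - <<'E'
from ov import *
p=(.5009,.2505,2.194)
for k,(x,y,w,h) in enumerate([(108,200,65,60),(135,200,60,60),(112,240,75,50)]):
    f=10
    im=cv2.imread('pics/top4.png')[y:y+h,x:x+w]; im=cv2.resize(im,None,fx=f,fy=f,interpolation=cv2.INTER_CUBIC)
    for i in range(0,w,5): cv2.line(im,(i*f+f//2,0),(i*f+f//2,8),(0,0,255),1); cv2.putText(im,str(x+i),(i*f,20),0,.35,(0,0,255),1)
    for i in range(0,h,5): cv2.line(im,(0,i*f+f//2),(8,i*f+f//2),(0,0,255),1); cv2.putText(im,str(y+i),(10,i*f+9),0,.35,(0,0,255),1)
    def poly(pts,col):
        q=((proj('top',place(p,np.array(pts)*mm))-[x,y]+.5)*f).round().astype(int)
        cv2.polylines(im,[q],True,col,1,cv2.LINE_AA)
    poly([(-64,-50,138),(-76,-50,138),(-76,50,138),(-64,50,138)],(0,0,255))
    poly([(9,-54,136),(-9,-54,136),(-9,54,136),(9,54,136)],(255,0,0))
    poly([(92,-62,72),(-92,-62,72),(-92,62,72),(92,62,72)],(0,255,0))
    cv2.imwrite(f'pics/z4_{k}.png',im)
E
```

```text
(no output)
```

View pics/z4_0.png

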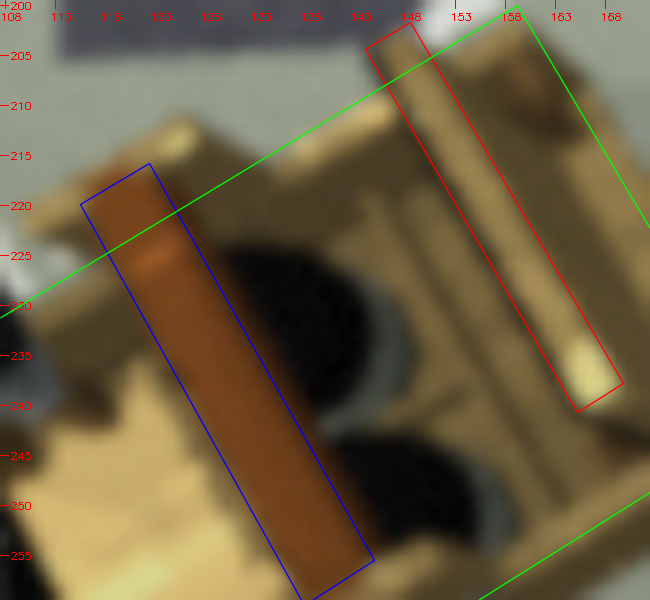

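View pics/z4_1.png

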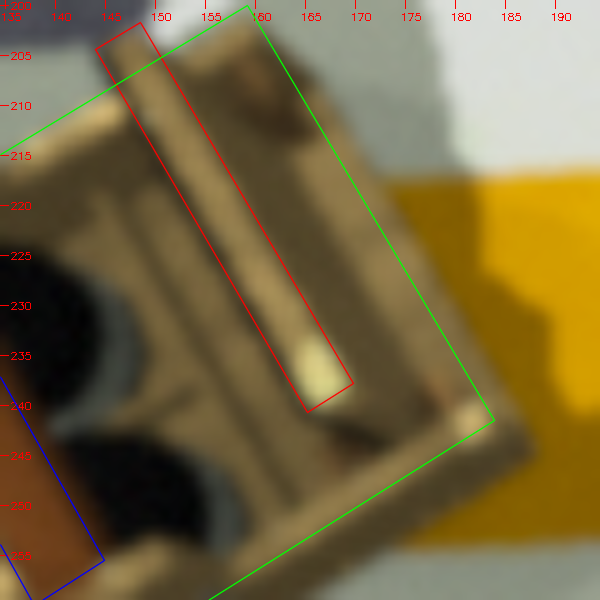

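View pics/z4_2.png

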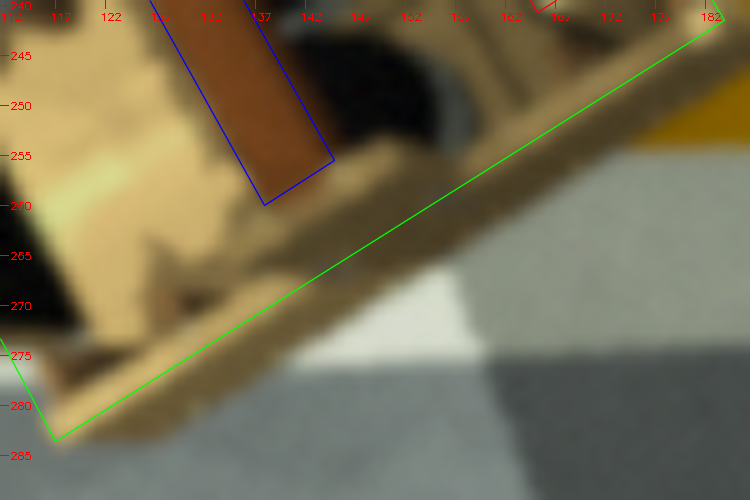

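```bash
python3 - <<'E'
from ov import *
p=(.5009,.2505,2.194)
for k,(x,y,w,h) in enumerate([(268,105,62,70)]):
    f=8
    im=cv2.imread('pics/scene4.png')[y:y+h,x:x+w]; im=cv2.resize(im,None,fx=f,fy=f,interpolation=cv2.INTER_CUBIC)
    raw=im.copy()
    def poly(pts,col):
        q=((proj('scene',place(p,np.array(pts)*mm))-[x,y]+.5)*f).round().astype(int)
        cv2.polylines(im,[q],True,col,1,cv2.LINE_AA)
    poly([(-64,-50,138),(-76,-50,138),(-76,50,138),(-64,50,138)],(0,0,255))
    poly([(9,-54,136),(-9,-54,136),(-9,54,136),(9,54,136)],(255,0,0))
    poly([(92,-62,72),(-92,-62,72),(-92,62,72),(92,62,72)],(0,255,0))
    poly([(-92,-62,72),(-92,-62,0),(-92,62,0),(-92,62,72)],(0,255,0))
    cv2.imwrite(f'pics/z4_s.png',im[:,:])
E
```

```text
(no output)
```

View pics/z4_s.png

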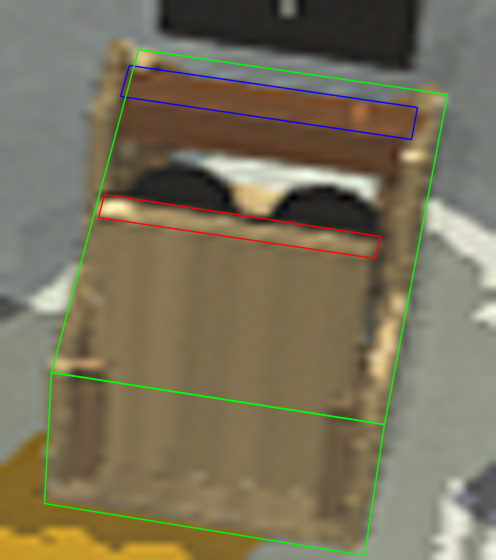

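>>> jog_arm --series '[{"x": -0.002,"y": -0.001,"z": 0.006,"rx": 0,"ry": 0,"rz": -0.4},{"x": 0,"y": 0,"z": 0.008,"rx": 0,"ry": 0,"rz": 0},{"x": 0,"y": 0,"z": 0.008,"rx": 0,"ry": 0,"rz": 0},{"x": 0,"y": 0,"z": 0.006,"rx": 0,"ry": 0,"rz": 0},{"x": 0,"y": 0,"z": 0,"rx": 0,"ry": 0,"rz": 0}]'

```text
time: 10.08
tool_pos: [0.4618, 0.3085, 0.179]
ee_rot: [-3.137, -0.002, -0.946]
wrist_force: [-0.2, 0.3, -0.9]
width: 0.0118
```

```bash
python3 go.py .460 .307 .1077 -.947
```

```text
t 10.08 pos [0.4618 0.3085 0.179 ] rpy [-3.1365e+00 -2.2000e-03 -9.4620e-01] w 0.0118 F [-0.25  0.34 -0.92]
shift mm (current tool axes) [ 0.   2.7 71.3] turn deg [-0.29 -0.13  0.04]
shift mm (target axes) [ 0.2  2.3 71.3]
```

>>> jog_arm --series '[{"x": 0,"y": 0.002,"z": 0.004,"rx": -0.3,"ry": 0,"rz": 0},{"x": 0,"y": 0,"z": 0.006,"rx": 0,"ry": 0,"rz": 0},{"x": 0,"y": 0,"z": 0.006,"rx": 0,"ry": 0,"rz": 0},{"x": 0,"y": 0,"z": 0,"rx": 0,"ry": 0,"rz": 0}]'

```text
time: 10.42
tool_pos: [0.4598, 0.3071, 0.1609]
ee_rot: [3.14, -0.002, -0.946]
wrist_force: [0.2, -1.2, -1.6]
width: 0.0117
```

```bash
python3 go.py .460 .307 .1077 -.947
```

```text
t 10.42 pos [0.4598 0.3071 0.1609] rpy [ 3.140e+00 -2.200e-03 -9.462e-01] w 0.0117 F [ 0.15 -1.17 -1.6 ]
shift mm (current tool axes) [ 0.  -0.2 53.2] turn deg [ 0.09 -0.12  0.04]
shift mm (target axes) [ 0.2 -0.1 53.2]
```

```bash
python3 - <<'E'
from h import *
s=snap('top','top5.png'); x,y,w,h=75,190,110,105
cv2.imwrite('pics/top5c.png',cv2.resize(s['img'][y:y+h,x:x+w,::-1],None,fx=5,fy=5,interpolation=cv2.INTER_CUBIC))
E
```

```text
(no output)
```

View pics/top5c.png

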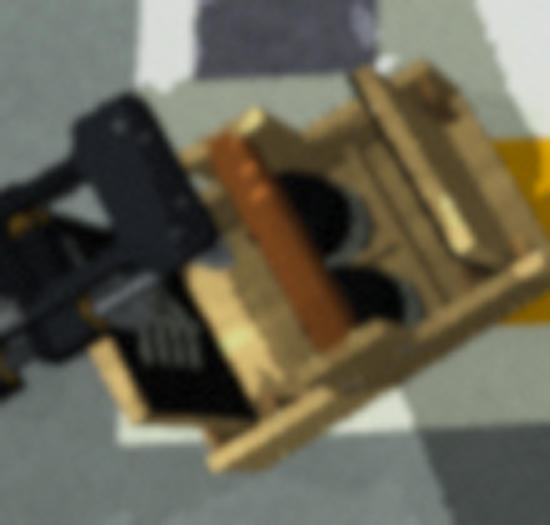

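>>> jog_arm --series '[{"x": 0,"y": 0,"z": 0.005,"rx": 0,"ry": 0,"rz": 0},{"x": 0,"y": 0,"z": 0.005,"rx": 0,"ry": 0,"rz": 0},{"x": 0,"y": 0,"z": 0.005,"rx": 0,"ry": 0,"rz": 0},{"x": 0,"y": 0,"z": 0,"rx": 0,"ry": 0,"rz": 0}]'

```text
time: 10.8
tool_pos: [0.4605, 0.3074, 0.1458]
ee_rot: [-3.141, -0.002, -0.946]
wrist_force: [-0.5, 0.7, -1.6]
width: 0.0114
```

```bash
python3 go.py .460 .307 .1077 -.947
```

```text
t 10.8 pos [0.4605 0.3074 0.1458] rpy [-3.1407e+00 -2.5000e-03 -9.4630e-01] w 0.0114 F [-0.46  0.73 -1.65]
shift mm (current tool axes) [-0.1  0.7 38.1] turn deg [-0.05 -0.14  0.04]
shift mm (target axes) [-0.   0.7 38.1]
```

>>> jog_arm --series '[{"x": 0,"y": 0.0007,"z": 0.005,"rx": 0,"ry": 0,"rz": 0},{"x": 0,"y": 0,"z": 0.005,"rx": 0,"ry": 0,"rz": 0},{"x": 0,"y": 0,"z": 0.005,"rx": 0,"ry": 0,"rz": 0},{"x": 0,"y": 0,"z": 0,"rx": 0,"ry": 0,"rz": 0}]'

```text
time: 11.13
tool_pos: [0.4599, 0.3069, 0.1292]
ee_rot: [-3.141, -0.002, -0.946]
wrist_force: [-0.5, 0.1, -1.8]
width: 0.0118
```

```bash
python3 go.py .460 .307 .1077 -.947
```

```text
t 11.13 pos [0.4599 0.3069 0.1292] rpy [-3.1405e+00 -2.4000e-03 -9.4640e-01] w 0.0118 F [-0.5   0.1  -1.82]
shift mm (current tool axes) [-0.1 -0.1 21.5] turn deg [-0.06 -0.14  0.04]
shift mm (target axes) [-0.  -0.1 21.5]
```

No contact yet; bottom is ~30 mm above bench, inside the groove.

>>> jog_arm --series '[{"x": 0,"y": 0,"z": 0.004,"rx": 0,"ry": 0,"rz": 0},{"x": 0,"y": 0,"z": 0.004,"rx": 0,"ry": 0,"rz": 0},{"x": 0,"y": 0,"z": 0.004,"rx": 0,"ry": 0,"rz": 0},{"x": 0,"y": 0,"z": 0,"rx": 0,"ry": 0,"rz": 0}]'

```text
time: 11.47
tool_pos: [0.4599, 0.3069, 0.1157]
ee_rot: [-3.141, -0.002, -0.946]
wrist_force: [-0.6, 0.6, -2.3]
width: 0.0118
```

```bash
python3 go.py .460 .307 .1077 -.947
```

```text
t 11.47 pos [0.4599 0.3069 0.1157] rpy [-3.1408e+00 -2.4000e-03 -9.4630e-01] w 0.0118 F [-0.63  0.55 -2.26]
shift mm (current tool axes) [-0.1 -0.1  8. ] turn deg [-0.05 -0.14  0.04]
shift mm (target axes) [-0.  -0.1  8. ]
```

>>> jog_arm --series '[{"x": 0,"y": 0,"z": 0.002,"rx": 0,"ry": 0,"rz": 0},{"x": 0,"y": 0,"z": 0.002,"rx": 0,"ry": 0,"rz": 0},{"x": 0,"y": 0,"z": 0.002,"rx": 0,"ry": 0,"rz": 0},{"x": 0,"y": 0,"z": 0,"rx": 0,"ry": 0,"rz": 0}]'

```text
time: 11.8
tool_pos: [0.4601, 0.3069, 0.1092]
ee_rot: [-3.14, -0.002, -0.946]
wrist_force: [-0.8, -0.5, -1.0]
width: 0.0119
```

```bash
python3 go.py .460 .307 .1077 -.947
```

```text
t 11.8 pos [0.4601 0.3069 0.1092] rpy [-3.1405e+00 -2.5000e-03 -9.4630e-01] w 0.0119 F [-0.76 -0.46 -1.01]
shift mm (current tool axes) [-0.1 -0.   1.5] turn deg [-0.06 -0.14  0.04]
shift mm (target axes) [-0.1 -0.   1.5]
```

>>> jog_arm --series '[{"x": 0,"y": 0,"z": 0.001,"rx": 0,"ry": 0,"rz": 0},{"x": 0,"y": 0,"z": 0.001,"rx": 0,"ry": 0,"rz": 0},{"x": 0,"y": 0,"z": 0.0,"rx": 0,"ry": 0,"rz": 0}]'

```text
time: 12.05
tool_pos: [0.4604, 0.3071, 0.108]
ee_rot: [-3.139, -0.003, -0.946]
wrist_force: [-0.5, 0.0, -0.4]
width: 0.012
```

```bash
python3 go.py .460 .307 .1077 -.947
```

```text
t 12.05 pos [0.4604 0.3071 0.108 ] rpy [-3.1391e+00 -2.6000e-03 -9.4630e-01] w 0.012 F [-0.45  0.04 -0.42]
shift mm (current tool axes) [-0.1  0.4  0.3] turn deg [-0.14 -0.15  0.04]
shift mm (target axes) [-0.1  0.4  0.3]
```

>>> jog_arm --series '[{"x": 0,"y": 0,"z": 0.001,"rx": 0,"ry": 0,"rz": 0},{"x": 0,"y": 0,"z": 0.001,"rx": 0,"ry": 0,"rz": 0},{"x": 0,"y": 0,"z": 0.0,"rx": 0,"ry": 0,"rz": 0}]'

```text
time: 12.3
tool_pos: [0.4608, 0.3075, 0.1079]
ee_rot: [-3.137, -0.003, -0.946]
wrist_force: [-0.0, -0.3, -0.6]
width: 0.0117
```

```bash
python3 go.py .460 .307 .1077 -.947
```

```text
t 12.3 pos [0.4608 0.3075 0.1079] rpy [-3.1373e+00 -2.6000e-03 -9.4630e-01] w 0.0117 F [-0.02 -0.3  -0.6 ]
shift mm (current tool axes) [-0.1  0.9  0.2] turn deg [-0.25 -0.15  0.04]
shift mm (target axes) [-0.1  0.9  0.2]
```

>>> jog_arm --series '[{"x": 0,"y": 0,"z": 0,"rx": 0,"ry": 0,"rz": 0},{"x": 0,"y": 0,"z": 0,"rx": 0,"ry": 0,"rz": 0},{"x": 0,"y": 0,"z": 0,"rx": 0,"ry": 0,"rz": 0},{"x": 0,"y": 0,"z": 0,"rx": 0,"ry": 0,"rz": 0},{"x": 0,"y": 0,"z": 0,"rx": 0,"ry": 0,"rz": 0},{"x": 0,"y": 0,"z": 0,"rx": 0,"ry": 0,"rz": 0},{"x": 0,"y": 0,"z": 0,"rx": 0,"ry": 0,"rz": 0}]' --claw 0.45

```text
time: 12.88
tool_pos: [0.4614, 0.3077, 0.1071]
ee_rot: [-3.136, -0.003, -0.946]
wrist_force: [0.3, 0.2, 0.1]
width: 0.0423
```

```bash
python3 go.py .460 .307 .2 -.947
```

```text
t 12.88 pos [0.4614 0.3077 0.1071] rpy [-3.1358e+00 -3.1000e-03 -9.4630e-01] w 0.0423 F [0.33 0.24 0.13]
shift mm (current tool axes) [ -0.    1.  -92.9] turn deg [-0.33 -0.18  0.04]
shift mm (target axes) [ -0.3   1.5 -92.9]
```

>>> jog_arm --series '[{"x": 0,"y": 0.001,"z": -0.01,"rx": -0.3,"ry": 0,"rz": 0},{"x": 0,"y": 0,"z": -0.015,"rx": 0,"ry": 0,"rz": 0},{"x": 0,"y": 0,"z": -0.02,"rx": 0,"ry": 0,"rz": 0},{"x": 0,"y": 0,"z": -0.02,"rx": 0,"ry": 0,"rz": 0},{"x": 0,"y": 0,"z": -0.015,"rx": 0,"ry": 0,"rz": 0},{"x": 0,"y": 0,"z": -0.005,"rx": 0,"ry": 0,"rz": 0},{"x": 0,"y": 0,"z": 0,"rx": 0,"ry": 0,"rz": 0}]'

```text
time: 13.47
tool_pos: [0.4596, 0.3067, 0.1979]
ee_rot: [3.139, -0.003, -0.946]
wrist_force: [0.7, -0.6, -0.6]
width: 0.0425
```

```bash
python3 go.py .5009 .2505 .2 -.947; python3 - <<'E'
from h import *
for n,(x,y,w,h),f in (('top',(75,190,120,105),5),('scene',(250,50,90,130),4)):
    s=snap(n,n+'6.png'); cv2.imwrite(f'pics/{n}6c.png',cv2.resize(s['img'][y:y+h,x:x+w,::-1],None,fx=f,fy=f,interpolation=cv2.INTER_CUBIC))
E
```

```text
t 13.47 pos [0.4596 0.3067 0.1979] rpy [ 3.1389e+00 -2.9000e-03 -9.4640e-01] w 0.0425 F [ 0.73 -0.63 -0.62]
shift mm (current tool axes) [69.8 -0.6 -1.9] turn deg [ 0.15 -0.17  0.03]
shift mm (target axes) [69.7 -0.7 -2.1]
```

View pics/top6c.png

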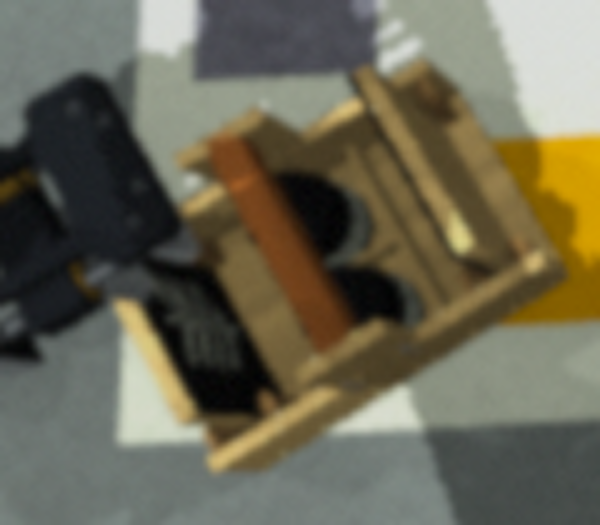

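View pics/scene6c.png

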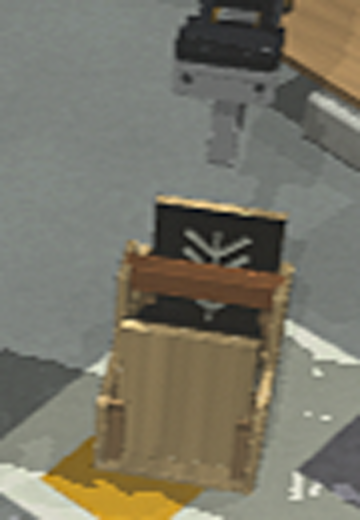

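```bash
python3 - <<'E'
from ov import *
p=(.5009,.2505,2.194)
ims=[]
for c,(x,y,w,h),f in (('top',(75,190,120,105),4),('scene',(265,85,70,105),5)):
    im=cv2.imread(f'pics/{c}6.png')[y:y+h,x:x+w]; im=cv2.resize(im,None,fx=f,fy=f,interpolation=cv2.INTER_CUBIC)
    for b in (box(64,76,-50,50,8,138),CADDY[1]): draw(im,c,p,b,f,x,y,(0,0,255))
    draw(im,c,p,CADDY[2],f,x,y,(255,0,0))
    ims.append(cv2.copyMakeBorder(im,0,525-im.shape[0],0,0,0))
cv2.imwrite('pics/ov6.png',np.hstack(ims)[:, :800])
E
python3 go.py .5009 .2505 .2 -.947
```

```text
t 13.57 pos [0.459  0.3064 0.1962] rpy [ 3.1365e+00 -2.6000e-03 -9.4640e-01] w 0.0421 F [ 0.12  0.25 -0.01]
shift mm (current tool axes) [69.9 -1.3 -3.6] turn deg [ 0.29 -0.15  0.03]
shift mm (target axes) [69.9 -1.3 -3.8]
```

View pics/ov6.png

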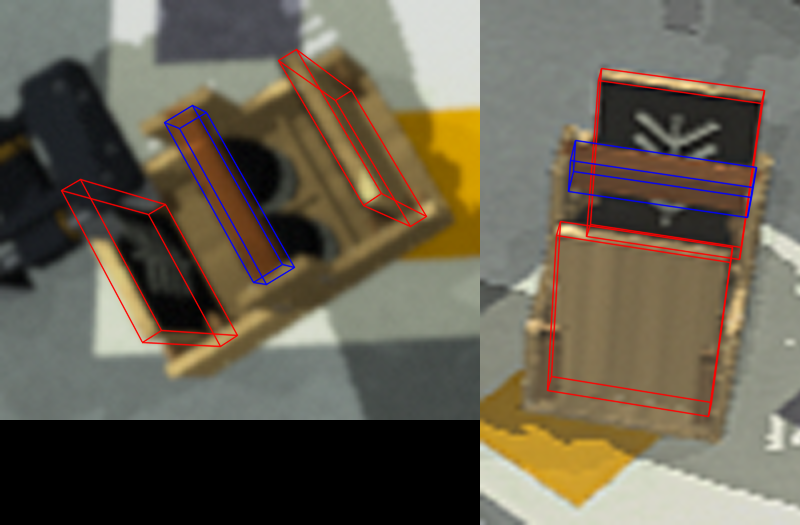

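>>> jog_arm --series '[{"x": 0.015,"y": 0,"z": -0.002,"rx": 0.3,"ry": 0,"rz": 0},{"x": 0.022,"y": 0,"z": -0.001,"rx": 0,"ry": 0,"rz": 0},{"x": 0.02,"y": 0,"z": 0,"rx": 0,"ry": 0,"rz": 0},{"x": 0.01,"y": 0,"z": 0,"rx": 0,"ry": 0,"rz": 0},{"x": 0,"y": 0,"z": 0,"rx": 0,"ry": 0,"rz": 0},{"x": 0,"y": 0,"z": 0,"rx": 0,"ry": 0,"rz": 0}]'

```text
time: 14.07
tool_pos: [0.4954, 0.2499, 0.1913]
ee_rot: [3.128, 0.002, -0.944]
wrist_force: [-0.0, 0.4, 0.5]
width: 0.0424
```

```bash
python3 go.py .5009 .2505 .15 -.947
```

```text
t 14.07 pos [0.4954 0.2499 0.1913] rpy [ 3.1283e+00  2.1000e-03 -9.4400e-01] w 0.0424 F [-0.04  0.41  0.49]
shift mm (current tool axes) [ 2.8 -5.4 41.2] turn deg [0.76 0.12 0.17]
shift mm (target axes) [ 2.7 -4.8 41.3]
```

>>> jog_arm --series '[{"x": 0.002,"y": -0.004,"z": 0,"rx": 0.7,"ry": 0.1,"rz": 0.2},{"x": 0,"y": 0,"z": 0.006,"rx": 0,"ry": 0,"rz": 0},{"x": 0,"y": 0,"z": 0.01,"rx": 0,"ry": 0,"rz": 0},{"x": 0,"y": 0,"z": 0.01,"rx": 0,"ry": 0,"rz": 0},{"x": 0,"y": 0,"z": 0.006,"rx": 0,"ry": 0,"rz": 0},{"x": 0,"y": 0,"z": 0,"rx": 0,"ry": 0,"rz": 0}]'

```text
time: 14.57
tool_pos: [0.4972, 0.2535, 0.1538]
ee_rot: [3.138, 0.003, -0.944]
wrist_force: [0.4, 0.3, -1.2]
width: 0.0422
```

```bash
python3 go.py .5009 .2505 .105 -.947;  python3 - <<'E'
from h import *
ims=[]
for n,(x,y,w,h),f in (('top',(75,190,120,105),4),('scene',(265,75,70,105),4)):
    s=snap(n,n+'7.png'); ims.append(cv2.resize(s['img'][y:y+h,x:x+w,::-1],None,fx=f,fy=f,interpolation=cv2.INTER_CUBIC))
cv2.imwrite('pics/v7.png',np.hstack(ims))
E
```

```text
t 14.57 pos [0.4972 0.2535 0.1538] rpy [ 3.1384e+00  2.8000e-03 -9.4380e-01] w 0.0422 F [ 0.42  0.33 -1.15]
shift mm (current tool axes) [ 4.7 -1.4 48.8] turn deg [0.18 0.16 0.18]
shift mm (target axes) [ 4.6 -1.3 48.8]
```

View pics/v7.png

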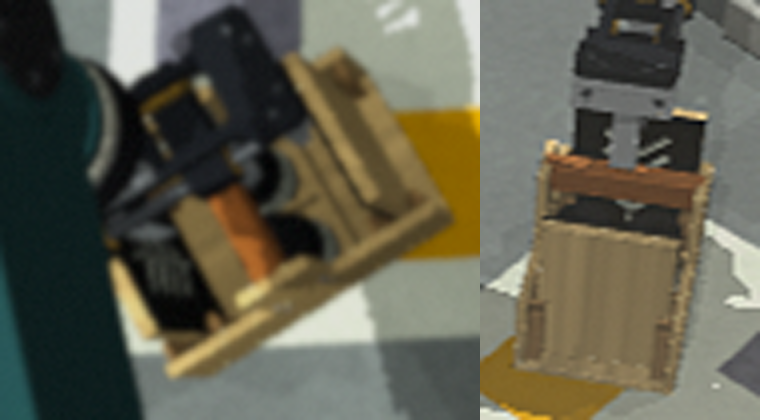

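>>> jog_arm --series '[{"x": 0.004,"y": -0.001,"z": 0,"rx": 0.2,"ry": 0.1,"rz": 0.1},{"x": 0,"y": 0,"z": 0,"rx": 0,"ry": 0,"rz": 0}]'

```text
time: 14.83
tool_pos: [0.5014, 0.2511, 0.1558]
ee_rot: [-3.138, -0.0, -0.945]
wrist_force: [0.3, 0.5, -0.1]
width: 0.0425
```

```bash
python3 go.py .5009 .2505 .105 -.947
```

```text
t 14.83 pos [0.5014 0.2511 0.1558] rpy [-3.1382 -0.     -0.9453] w 0.0425 F [ 0.33  0.49 -0.06]
shift mm (current tool axes) [ 0.2  0.9 50.8] turn deg [-0.2 -0.   0.1]
shift mm (target axes) [ 0.2  0.8 50.8]
```

>>> jog_arm --series '[{"x": 0,"y": 0.001,"z": 0.006,"rx": -0.2,"ry": 0,"rz": 0},{"x": 0,"y": 0,"z": 0.01,"rx": 0,"ry": 0,"rz": 0},{"x": 0,"y": 0,"z": 0.01,"rx": 0,"ry": 0,"rz": 0},{"x": 0,"y": 0,"z": 0.008,"rx": 0,"ry": 0,"rz": 0},{"x": 0,"y": 0,"z": 0.004,"rx": 0,"ry": 0,"rz": 0},{"x": 0,"y": 0,"z": 0,"rx": 0,"ry": 0,"rz": 0}]'

```text
time: 15.33
tool_pos: [0.5014, 0.2502, 0.1148]
ee_rot: [-3.14, -0.001, -0.946]
wrist_force: [-0.1, -0.1, 0.1]
width: 0.0423
```

```bash
python3 go.py .5009 .2505 .105 -.947
```

```text
t 15.33 pos [0.5014 0.2502 0.1148] rpy [-3.1399e+00 -6.0000e-04 -9.4620e-01] w 0.0423 F [-0.05 -0.12  0.14]
shift mm (current tool axes) [-0.5  0.2  9.8] turn deg [-0.1  -0.03  0.04]
shift mm (target axes) [-0.5  0.2  9.8]
```

>>> jog_arm --series '[{"x": 0,"y": 0,"z": 0.004,"rx": 0,"ry": 0,"rz": 0},{"x": 0,"y": 0,"z": 0.004,"rx": 0,"ry": 0,"rz": 0},{"x": 0,"y": 0,"z": 0,"rx": 0,"ry": 0,"rz": 0}]'

```text
time: 15.58
tool_pos: [0.501, 0.2501, 0.1052]
ee_rot: [-3.141, -0.0, -0.946]
wrist_force: [0.0, 0.2, 0.2]
width: 0.0424
```

>>> jog_arm --series '[{"x": 0,"y": 0,"z": 0,"rx": 0,"ry": 0,"rz": 0},{"x": 0,"y": 0,"z": 0,"rx": 0,"ry": 0,"rz": 0},{"x": 0,"y": 0,"z": 0,"rx": 0,"ry": 0,"rz": 0},{"x": 0,"y": 0,"z": 0,"rx": 0,"ry": 0,"rz": 0},{"x": 0,"y": 0,"z": 0,"rx": 0,"ry": 0,"rz": 0},{"x": 0,"y": 0,"z": 0,"rx": 0,"ry": 0,"rz": 0},{"x": 0,"y": 0,"z": 0,"rx": 0,"ry": 0,"rz": 0},{"x": 0,"y": 0,"z": 0,"rx": 0,"ry": 0,"rz": 0}]' --claw 0

```text
time: 16.25
tool_pos: [0.5009, 0.251, 0.1057]
ee_rot: [-3.14, 0.001, -0.946]
wrist_force: [-0.4, 0.8, 0.7]
width: 0.0175
```

```bash
python3 go.py .5009 .2505 .205 -.947
```

```text
t 16.25 pos [0.5009 0.251  0.1057] rpy [-3.140e+00  9.000e-04 -9.456e-01] w 0.0175 F [-0.39  0.78  0.67]
shift mm (current tool axes) [  0.3   0.2 -99.3] turn deg [-0.09  0.05  0.08]
shift mm (target axes) [  0.4   0.3 -99.3]
```

Gripped on the rail (17.5 mm). Lift gently.

>>> jog_arm --series '[{"x": 0,"y": 0,"z": 0,"rx": 0,"ry": 0,"rz": 0},{"x": 0,"y": 0,"z": 0,"rx": 0,"ry": 0,"rz": 0},{"x": 0,"y": 0,"z": -0.003,"rx": 0,"ry": 0,"rz": 0},{"x": 0,"y": 0,"z": -0.004,"rx": 0,"ry": 0,"rz": 0},{"x": 0,"y": 0,"z": -0.005,"rx": 0,"ry": 0,"rz": 0},{"x": 0,"y": 0,"z": -0.005,"rx": 0,"ry": 0,"rz": 0},{"x": 0,"y": 0,"z": -0.005,"rx": 0,"ry": 0,"rz": 0},{"x": 0,"y": 0,"z": -0.003,"rx": 0,"ry": 0,"rz": 0},{"x": 0,"y": 0,"z": 0,"rx": 0,"ry": 0,"rz": 0}]'

```text
time: 17.0
tool_pos: [0.4964, 0.2485, 0.1246]
ee_rot: [3.127, 0.004, -0.946]
wrist_force: [0.7, 0.2, -7.4]
width: 0.018
```

```bash
python3 go.py .5009 .2505 .205 -.947;  python3 - <<'E'
from h import *
ims=[]
for n,(x,y,w,h),f in (('top',(75,190,120,105),4),('scene',(265,75,70,105),4)):
    s=snap(n,n+'8.png'); ims.append(cv2.resize(s['img'][y:y+h,x:x+w,::-1],None,fx=f,fy=f,interpolation=cv2.INTER_CUBIC))
cv2.imwrite('pics/v8.png',np.hstack(ims))
E
```

```text
t 17.0 pos [0.4964 0.2485 0.1246] rpy [ 3.1265  0.0043 -0.9462] w 0.018 F [ 0.66  0.17 -7.44]
shift mm (current tool axes) [  0.7  -3.6 -80.5] turn deg [0.86 0.25 0.05]
shift mm (target axes) [  1.   -4.8 -80.4]
```

View pics/v8.png

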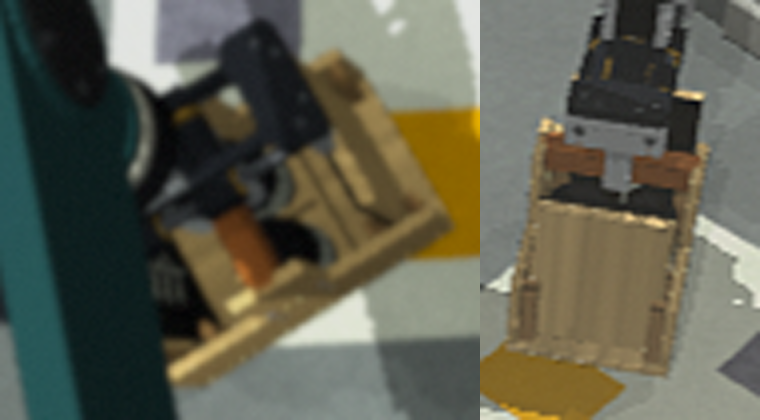

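>>> jog_arm --series '[{"x": 0,"y": 0,"z": -0.005,"rx": 0.3,"ry": 0.1,"rz": 0},{"x": 0,"y": 0,"z": -0.008,"rx": 0.3,"ry": 0,"rz": 0},{"x": 0,"y": 0,"z": -0.01,"rx": 0.2,"ry": 0,"rz": 0},{"x": 0,"y": 0,"z": -0.01,"rx": 0,"ry": 0,"rz": 0},{"x": 0,"y": 0,"z": -0.01,"rx": 0,"ry": 0,"rz": 0},{"x": 0,"y": 0,"z": -0.008,"rx": 0,"ry": 0,"rz": 0},{"x": 0,"y": 0,"z": -0.005,"rx": 0,"ry": 0,"rz": 0},{"x": 0,"y": 0,"z": -0.003,"rx": 0,"ry": 0,"rz": 0},{"x": 0,"y": 0,"z": 0,"rx": 0,"ry": 0,"rz": 0}]'

```text
time: 17.85
tool_pos: [0.4969, 0.2486, 0.1915]
ee_rot: [-3.139, 0.002, -0.946]
wrist_force: [0.6, -0.5, -7.1]
width: 0.0177
```

```bash
python3 go.py .5009 .2505 .205 -.947
```

```text
t 17.85 pos [0.4969 0.2486 0.1915] rpy [-3.1386e+00  1.6000e-03 -9.4610e-01] w 0.0177 F [ 0.64 -0.49 -7.08]
shift mm (current tool axes) [  0.8  -4.4 -13.4] turn deg [-0.17  0.09  0.05]
shift mm (target axes) [  0.8  -4.4 -13.5]
```

>>> jog_arm --series '[{"x": 0,"y": 0,"z": -0.004,"rx": -0.1,"ry": 0,"rz": 0},{"x": 0,"y": 0,"z": -0.005,"rx": 0,"ry": 0,"rz": 0},{"x": 0,"y": 0,"z": -0.003,"rx": 0,"ry": 0,"rz": 0},{"x": 0,"y": 0,"z": 0,"rx": 0,"ry": 0,"rz": 0},{"x": 0,"y": 0,"z": 0,"rx": 0,"ry": 0,"rz": 0},{"x": 0,"y": 0,"z": 0,"rx": 0,"ry": 0,"rz": 0},{"x": 0,"y": 0,"z": 0,"rx": 0,"ry": 0,"rz": 0}]'

```text
time: 18.43
tool_pos: [0.4961, 0.2483, 0.2029]
ee_rot: [3.139, 0.003, -0.946]
wrist_force: [-0.0, 0.1, -8.2]
width: 0.0177
```

```bash
python3 - <<'E'
from h import *
for k in range(3):
  ims=[]
  for n,(x,y,w,h),f in (('top',(75,190,120,115),4),('scene',(255,55,80,115),4)):
    s=snap(n,f'{n}9_{k}.png'); ims.append(cv2.resize(s['img'][y:y+h,x:x+w,::-1],None,fx=f,fy=f,interpolation=cv2.INTER_CUBIC))
    o=robot.get_obs(); print(round(o['time'],2),o['tool_pos'].round(4),o['ee_rot'].round(4),np.abs(o['qvel']).max().round(4),o['width'].round(4),o['wrist_force'].round(1),o['wrist_torque'].round(2))
cv2.imwrite('pics/v9.png',np.hstack(ims))
E
```

```text
Traceback (most recent call last):
AttributeError: 'float' object has no attribute 'round'
```

```bash
python3 - <<'E'
from h import *
for k in range(3):
  ims=[]
  for n,(x,y,w,h),f in (('top',(75,190,120,115),4),('scene',(255,55,80,115),4)):
    s=snap(n,f'{n}9_{k}.png'); ims.append(cv2.resize(s['img'][y:y+h,x:x+w,::-1],None,fx=f,fy=f,interpolation=cv2.INTER_CUBIC))
    o=robot.get_obs(); print(round(o['time'],2),o['tool_pos'].round(4),o['ee_rot'].round(4),round(float(np.abs(o['qvel']).max()),4),round(o['width'],4),o['wrist_force'].round(1),o['wrist_torque'].round(2))
cv2.imwrite('pics/v9.png',np.hstack(ims))
E
```

```text
18.53 [0.4961 0.2483 0.2028] [ 3.1389e+00  2.6000e-03 -9.4600e-01] 0.0016 0.0176 [ 0.5  0.5 -7.9] [-0.02 -0.05  0.01]
18.58 [0.4961 0.2483 0.2029] [ 3.1391e+00  2.6000e-03 -9.4610e-01] 0.0024 0.0176 [ 0.1 -0.1 -7.8] [-0.03 -0.03  0.03]
18.63 [0.4962 0.2483 0.203 ] [ 3.1393e+00  2.5000e-03 -9.4600e-01] 0.0033 0.0181 [-0.4  0.3 -8.6] [-0.03 -0.03 -0.07]
18.68 [0.4962 0.2483 0.2031] [ 3.1395e+00  2.5000e-03 -9.4600e-01] 0.0025 0.018 [-0.1  0.6 -8. ] [ 0.01 -0.02  0.05]
18.73 [0.4962 0.2483 0.2032] [ 3.1395e+00  2.4000e-03 -9.4610e-01] 0.0025 0.0177 [ 0.7  0.3 -8.4] [-0.02 -0.04 -0.02]
18.78 [0.4962 0.2483 0.2032] [ 3.1396e+00  2.4000e-03 -9.4610e-01] 0.0013 0.0177 [ 0.3 -0.6 -7.9] [-0.03 -0.   -0.01]
```

View pics/v9.png

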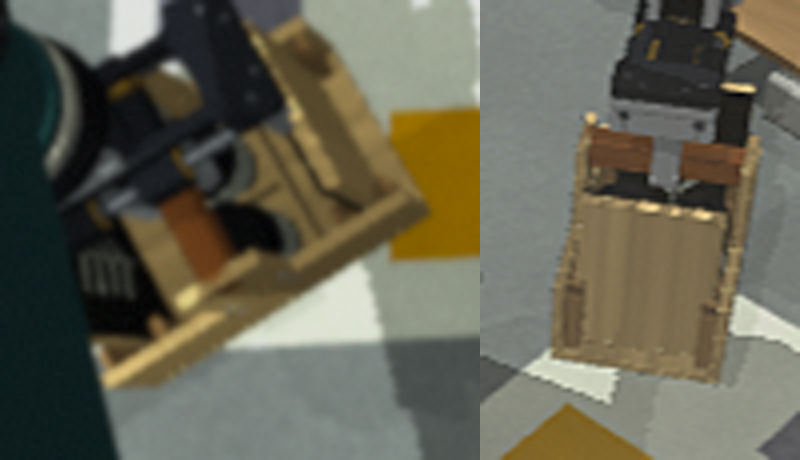

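View pics/scene9_2.png

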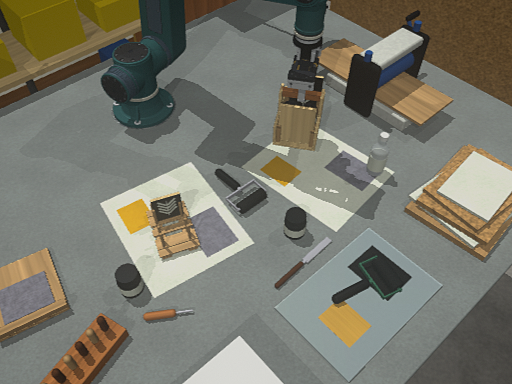

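```bash
python3 - <<'E'
from ov import *
p=(.4962,.2483,2.195)
ims=[]
for c,(x,y,w,h),f in (('top',(75,190,115,115),4),('scene',(260,60,75,115),4)):
    im=cv2.imread(f'pics/{c}9_2.png')[y:y+h,x:x+w]; im=cv2.resize(im,None,fx=f,fy=f,interpolation=cv2.INTER_CUBIC)
    for b in CADDY+[box(64,76,-50,50,8,138)]: draw(im,c,p,(b[0]+[0,0,.0975],b[1]),f,x,y,(0,0,255))
    ims.append(im)
cv2.imwrite('pics/ov9.png',np.hstack(ims))
E
```

```text
(no output)
```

View pics/ov9.png

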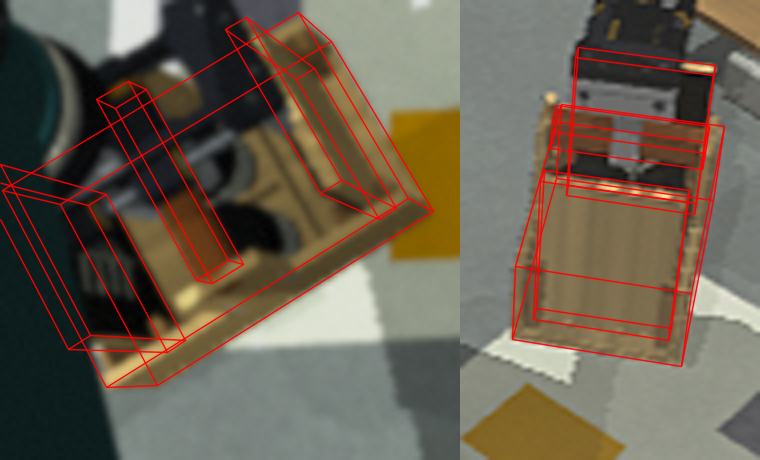

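The overlay of a level caddy raised 97 mm matches both views to about 1–2 px. The caddy is level and still, both blocks and the jars are in place, and the short block is in the rack. I'm handing the job in.

```bash
python3 - <<'E'
from h import *
print(ticket.close_job()); print(robot.get_obs()['tool_pos'])
E
```

```text
the job is handed in; nothing more can be done
None
the job is handed in; nothing more can be done
```

I moved the tall block from the rack into the caddy's free groove and let it go. I then gripped the caddy by the middle of its handle and lifted it about 97 mm. I handed the job in at about 18.8 s with the arm still holding it; no verdict was reported.

**Block home:** the tool stopped at 107.9 mm, against 107.7 mm expected for a block that is fully home, and a further 2 mm of commanded descent did not move it. After release, the camera views matched the model of the block standing home.

**Final hold:**
- The grip opening was 17.7 mm on the 18 mm rail, with about 8 N hanging from the wrist.
- The tool was within 0.003 rad of vertical, and joint speeds were at most 0.003 rad/s. I took this as the caddy being level and still; its own tilt was only checked against the camera views.
- The model of a level, raised caddy matched both views to about 1–2 px. The other block and the jars looked in place. In the scene view the short block was still in the rack and the other things on the bench were where they had been.

**Checks that disagreed:**
- The two camera fits of the caddy differed by about 3 mm and 0.02 rad. The caddy and block ends showed 1–2 px shorter than the model. Both are within the groove's clearance.
- In the last picture the arm hid part of the free groove from above. I judged the tall block there from the part still visible and from the scene view.

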